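Make up a reel repair kit tray, tall parts last

TASK

Make up the blue kit tray for the next reel repair, tall parts last so that nothing standing gets in your way: first take the plain steel crank handle with the black knob out of the slotted stand and lay it flat in its groove, knob up, lowering it all the way by hand rather than letting it topple; then set the brown reel down softly, knobs up, in the big bay; and last stand the oil bottle just as softly on the cork mark beside the crank. Keep the bottle upright throughout, and leave the two spare cranks, the lure box and the pick where they are.

Things in the scene. Friction and masses are not known exactly. Their poses are not given: they have to be found in the camera images.
- tray: Blue moulded kit tray, fixed: 148 mm (x) by 198 (y), walls 32 high, 4 thick; origin under its centre, x away from the robot at yaw 0, z up. Crank groove along x on its +y side (point lane); across it, x -42 to 14 mm, y -4 to 95, a trench with floor at 4 mm for fingers and bottle. Reel bay on the -y side: x -70 to 36, y -95 to -8, floor at 4; beyond it pockets with screws.
- lane (a point): Middle of the crank groove at deck level, 24 mm above the tray's underside; axes as the tray's. The groove is 140 long (x -70 to 70 mm), 26 wide, between shoulders 8 mm above the deck. The deck is interrupted at x -42 to 14 mm by the trench, 20 mm deeper, which leaves 37 mm for a finger on the +y side of the groove's centre line and 62 on the -y side.
- bottle_place (a point): Centre of the 42 mm cork disc on the trench floor, 4 mm above the tray's underside, where the bottle stands; 36 mm to -y from the groove's centre line. The room for the bottle beside a crank in its groove is about 56 (x) by 52 mm (y).
- reel_place (a point): Point on the floor of the reel bay (4 mm above the tray's underside) where the reel's axis belongs when its foot points to the tray's -x; about 6 mm free all round. The reel also fits turned half round, its axis then 16 mm further to -x.
- stand: Dark wooden stand, fixed, 190 (x) by 64 by 50 mm high, origin under its centre. Three vertical slots, 10 by 23 mm with floor 8 mm above the counter, at x -60, 0 and 60 mm, each hold one upright crank loosely.
- crank_mid (a point): Steel crank with black knob, upright on its plain end in any slot, 42 mm deep: flat bar 120 long, 20 wide, 8 thick, 95 to 160 g. Site at the bar's centre; z along the bar to the knob end, x along the knob (away from the robot), y across the width. Knob under 17 mm thick, 48 mm beyond the centre, tip 37 mm out. In a 20 N grip the bar can turn between the pads if its end is pressed on something.
- spare_brass_mid (a point): Spare crank of the same sizes, brass with a wooden knob, in another slot (bystander); point at the bar's centre.
- spare_black_mid (a point): Spare crank of the same sizes, black-lacquered with a red knob, in another slot (bystander); point at the bar's centre.
- reel_mid (a point): Brown bakelite reel on its back, brittle, 76 mm across, 28 thick, 175 to 290 g; point on its axis 14 mm above its underside, z up. Brass foot (70 by 4 by 13 mm) off the rim at -x, outer face 54 mm from the axis. Two ivory knobs on the drum face at y +23 and -23 mm, 14 across, 60 over both, tops 50 mm above the underside, make the grip; the drum does not turn.
- bottle_mid (a point): Amber oil bottle, black cap, upright: 40 mm diameter up to 88 mm, cap 24 mm diameter from 102 to 120 mm; 65 to 160 g; point on its axis 60 mm above its underside, z up.
- lurebox_mid (a point): Yellow plastic lure box, 76 by 121 by 37 mm (bystander); point at its centre, 18 mm up.
- pick_mid (a point): Rubber-tipped brass pick lying on the counter, 147 mm long, 11 mm thick (bystander); point near its middle, x along it.
Things that resemble listed ones, but are neither listed nor needed, are in the scene too. There is more than one size of the part that bears reel_mid; the job needs the smallest. What is meant by the part that bears crank_mid is not purple, and is the smaller of those in its own colour.

How it is judged:
By the outcome, as a careful person would: the job done as asked, in the order asked, and still so for the second after the job is handed in, with the robot touching nothing.
It also fails if it takes over 67 s, if anything falls off the work surface, if the arm or the gripper's body presses on something with over 40 N, if the wrist force passes 120 N, or if a joint passes its speed limit or range.

ROBOT

A 6-joint arm with a two-finger parallel gripper is mounted at the origin on the work surface. World frame = base frame: x ahead of the robot, y to its left, z up, the work surface at z = 0. Lengths are in m, angles in rad, forces in N, time in s.
With the tool pointing down it reaches from about 0.325 to 0.9 m from the base axis. Payload 3.5 kg.
Tool frame: the origin (TCP) lies between the finger pads; the fingertips stand 14 mm ahead of it and the grasp point (between the pads) lies 5 mm behind it; z points along the fingers, y is the direction in which the jaws open and shut (so a half turn about z gives the same grasp; the last joint's range is limited). The gripper opens to 85 mm and grips with 20 to 120 N. Pads are 22 mm wide; open, the fingers measure 114 mm over their backs; the gripper's body (76 mm by 85 mm) begins 54 mm behind the grasp point. The pads swing forward as they close: fully open they stand 13 mm farther back than shut.
Start: joints at [-1.283, 0.276, -0.026, 1.268, 0, 1.467], TCP at [0.238, -0.578, 0.207] pointing down, gripper open.
Joint ranges: [-3.12, 3.12], [-0.85, 1.88], [-1.08, 1.24], [-1.95, 2.15], [-1.57, 1.53], [-3.14, 3.14]. Speed limits (rad/s): [2.57, 2.57, 3.14, 3.14, 3.14, 3.14].

INTERFACE

Orientations are given as a unit quaternion [w, x, y, z].
In Python, from cell import arm gives the robot as it stands.
- The arm moves only by the tool send_rows, never from a script. Its argument "increments" is a list of rows, each an object with "linear": the shift along the tool's x, y, z normalised to -1 to 1, where 1 is 25 cm, a list of three; "dr": the turn, a rotation vector about the tool's x, y, z normalised to -1 to 1, where 1 is 90 degrees, a list of three. In form: [{"linear": [x, y, z], "dr": [rx, ry, rz]}, ...]. A call has 1 to 12 rows; each row shifts and turns the commanded pose from where the row before left it, along the tool's axes as they then stand; what a row does not reach is not made up. A row lasts 1/8 s, in which the tool goes at most 62.5 mm and 10.7 degrees, less where a joint would pass 70% of its speed; a pose out of reach is approached as far as the arm can. A call with a number of a shift or a turn outside -1 to 1 is refused whole. A call with a gripper value outside its range is refused whole. "fingers" is the opening in per cent of the stroke, from 0 (shut) to 100 (fully open), set as the call begins (left out, the last holds). The fingers move at their own pace and stop on an object; "newtons" is the grip in N (left out, the last holds). Time passes only in rows, so rows that do not move let the fingers close. It gives the time, the measured TCP pose, the force and the opening at its end, in the units of the state.
- arm.sense(): the state, without advancing time (a new reading comes with each control period).
- arm.snapshot(name): name is "side" or "top" or "wrist"; returns (picture, depth): 400x640x3 uint8, red, green, blue; 400x640 float32, m along the optical axis (not along the pixel's ray), 0 where there is no reading.
- arm.camera_info(name): a dict with "intrinsics" (3x3 intrinsics, pixels), "rvec" (rotation vector, rad) and "tvec" (3), from world to camera coordinates, as OpenCV has them. Camera axes: x right, y down, z forward; pixel columns grow to the right and rows downward; lengths in m; the calibration is good to about 2 mm. A picture is of the moment at which its call begins: read the wrist's pose just before it. camera_info takes no time and is no camera call; for the wrist camera it gives the pose at the moment of the call.
- arm.job_done(): hands the job in, once; it reports no verdict.
The state is a dict: "t": time; "joint_positions": joint angles; "qd": joint speeds; "joint_efforts": joint torques, N m; "tool_pos": TCP position; "tcp_rot": TCP orientation; "contact_force": force on the tool from outside, world axes, zero at the start; "moment": the same for the moment, N m; "opening": opening from 0.0 (shut) to 1.0 (fully open).
Only numpy, scipy, OpenCV 4.12 (cv2) and the standard library are available. Lean on these libraries where they do the work, as an engineer would, in place of code of your own. Each camera call takes 0.05 s, during which the arm holds its last target.

## Working session

There is one attempt and no reset: what is moved stays moved. The work goes in short steps, Python scripts to look and compute and a tool call to move; the robot and the scene stay as the last step left them, time stands still between calls to the robot, and variables do not carry over. Pictures are saved under pics/ and viewed, and the job is handed in when it is done.

Besides the shell and the picture viewer there is one more tool, called after "Emit:" by a JSON object that holds its "name" and its "arguments". send_rows: Moves the arm, as the interface text tells. Its arguments: {"type":"object","properties":{"increments":{"type":"array","items":{"type":"object","properties":{"linear":{"type":"array","items":{"type":"number"}},"dr":{"type":"array","items":{"type":"number"}}}}},"fingers":{"type":"number"},"newtons":{"type":"number"}},"required":["increments"]}

```bash
ls; mkdir -p pics
cat > h.py <<'E'
import numpy as np, cv2
from cell import arm
def cam(n):
    c=arm.camera_info(n); K=np.array(c["intrinsics"]); R=cv2.Rodrigues(np.array(c["rvec"],float))[0]; t=np.array(c["tvec"],float).ravel()
    return K,R,t
def ray(C,u,v,z):
    K,R,t=C; o=-R.T@t; d=R.T@np.linalg.inv(K)@np.array([u,v,1.]); return o+d*(z-o[2])/d[2]
def cloud(C,D):
    K,R,t=C; v,u=np.mgrid[0:D.shape[0],0:D.shape[1]]
    p=np.stack([(u-K[0,2])/K[0,0]*D,(v-K[1,2])/K[1,1]*D,D],-1)
    return (p-t)@R
def proj(C,p):
    K,R,t=C; q=K@(R@np.array(p)+t); return q[:2]/q[2]
def save(n,I,up=1.25):
    cv2.imwrite(f"pics/{n}.png",cv2.resize(cv2.cvtColor(I,cv2.COLOR_RGB2BGR),None,fx=up,fy=up))
E
python3 - <<'E'
from h import *
print(arm.sense())
for n in("top","side","wrist"):
    C=cam(n);I,D=arm.snapshot(n);save(n+"0",I);np.savez(f"{n}0.npz",I=I,D=D,K=C[0],R=C[1],t=C[2]);print(n,C[0].tolist(),(-C[1].T@C[2]).round(3),C[1].round(2).tolist())
E
```

```text
pics
{'t': 0.0, 'joint_positions': array([-1.28334141e+00,  2.77162692e-01, -2.79079771e-02,  1.26800070e+00,
       -5.60590494e-06,  1.46740442e+00]), 'qd': array([ 0.0027933 ,  0.00143765,  0.00113549,  0.00194126,  0.00017852,
       -0.00012055]), 'joint_efforts': array([-5.92282577e-04, -4.45510805e+01,  2.95200133e+01,  1.63557334e-02,
       -1.98882044e-04,  1.77619604e-06]), 'tool_pos': array([ 0.23785969, -0.57705299,  0.20562857]), 'tcp_rot': array([-1.13244980e-03,  9.80964904e-01,  1.94181779e-01, -1.07331167e-04]), 'contact_force': array([ 0.38493183, -0.75692947,  0.78576109]), 'moment': array([ 0.01434304, -0.03298385, -0.00363895]), 'opening': 0.9997456558740364}
top [[440.6360327286911, 0.0, 319.187636441295], [0.0, 440.6360327286911, 203.0890659372913], [0.0, 0.0, 1.0]] [0.264 0.008 1.211] [[0.06, -1.0, 0.01], [-0.98, -0.06, -0.2], [0.2, 0.01, -0.98]]
side [[361.2944758343895, 0.0, 319.8965375385481], [0.0, 361.2944758343895, 199.27114857003613], [0.0, 0.0, 1.0]] [0.072 0.542 0.583] [[-0.79, -0.61, -0.01], [-0.35, 0.47, -0.81], [0.5, -0.64, -0.58]]
wrist [[315.34887970389144, 0.0, 321.2383688177453], [0.0, 315.34887970389144, 195.2733193764819], [0.0, 0.0, 1.0]] [ 0.306 -0.549  0.373] [[0.38, -0.92, -0.0], [-0.88, -0.37, 0.29], [-0.27, -0.11, -0.96]]
```

View pics/top0.png

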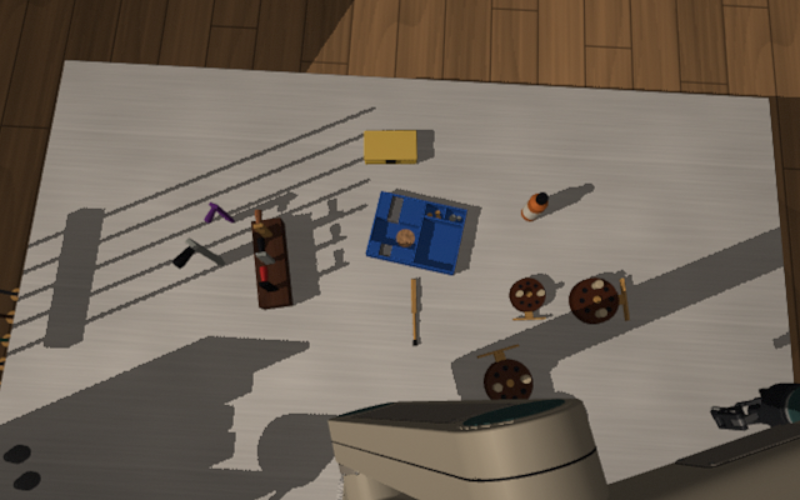

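View pics/side0.png

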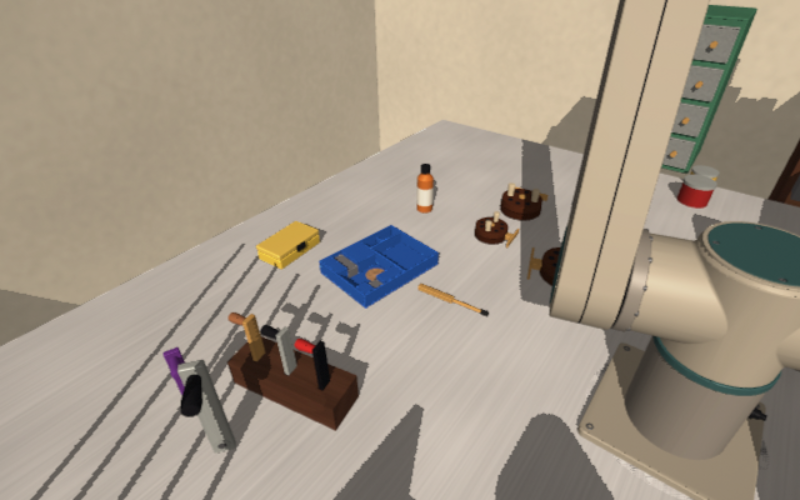

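View pics/wrist0.png

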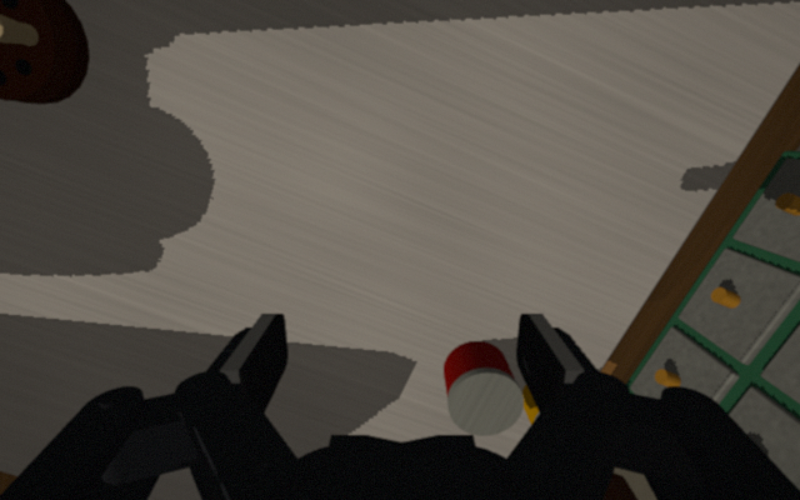

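The top view shows the stand at (270,262) with the steel crank in its middle slot at about (263,258). The tray is at (417,232), the bottle at (537,205), the small reel at (528,295) with larger reels at (595,300) and (508,380), and the large steel crank lies loose at (200,253). I'll zoom in and use depth next.

Run:
```python
from h import *
z=np.load("top0.npz");I,D=z["I"],z["D"];C=(z["K"],z["R"],z["t"])
P=cloud(C,D);np.save("topP.npy",P)
save("z1",I[140:260,150:350],4);save("z2",I[140:260,280:480],4)
zs=np.load("side0.npz");Is=zs["I"];save("z3",Is[230:370,120:300],4)
Ps=cloud((zs["K"],zs["R"],zs["t"]),zs["D"])
for nm,pp in(("top",P),("side",Ps)):
  m=(pp[...,2]>0.006)&(pp[...,2]<.2)&(pp[...,0]>.2)&(pp[...,0]<1)
  n,l,s,c=cv2.connectedComponentsWithStats(m.astype(np.uint8))
  print(nm,"counter",np.median(pp[...,2][(abs(pp[...,2])<.02)]))
  for i in range(1,n):
    if s[i,4]>25:
        q=pp[l==i];print(s[i],q.min(0).round(3),q.max(0).round(3),np.median(q,0).round(3))
```

```text
top counter 0.00020619006008302837
[ 290  104   44   28 1136] [ 0.721 -0.013  0.006] [0.808 0.112 0.044] [0.755 0.048 0.037]
[ 293  153   81   68 2093] [ 0.474 -0.13   0.006] [0.657 0.087 0.039] [0.59  0.002 0.03 ]
[417 154  22  23 333] [ 0.607 -0.297  0.006] [ 0.646 -0.256  0.125] [ 0.619 -0.269  0.089]
[163 162  25  17 172] [0.538 0.39  0.009] [0.578 0.421 0.124] [0.567 0.402 0.11 ]
[ 201  168   33   80 1951] [0.374 0.241 0.006] [0.573 0.34  0.134] [0.47  0.284 0.051]
[321 186  12   9  31] [ 0.542 -0.019  0.006] [0.566 0.012 0.011] [ 0.554 -0.002  0.007]
[138 191  42  24 370] [0.432 0.4   0.008] [0.49  0.451 0.177] [0.468 0.416 0.16 ]
[329 223   5  54 167] [ 0.317 -0.033  0.006] [ 0.461 -0.015  0.017] [ 0.403 -0.025  0.011]
[408 222  29  35 716] [ 0.381 -0.309  0.006] [ 0.475 -0.233  0.053] [ 0.432 -0.268  0.028]
[ 455  223   49   37 1335] [ 0.383 -0.489  0.006] [ 0.485 -0.364  0.075] [ 0.431 -0.411  0.037]
[ 382  276   45   44 1206] [ 0.214 -0.279  0.006] [ 0.328 -0.164  0.071] [ 0.257 -0.223  0.037]
side counter -4.291016423437047e-05
[ 415   23   73   46 2514] [ 0.618 -1.613  0.
[... 247 characters left out ...]
30 765] [ 0.382 -0.486  0.006] [ 0.479 -0.358  0.069] [ 0.424 -0.395  0.036]
[379 169  36  30 555] [ 0.381 -0.304  0.006] [ 0.473 -0.229  0.051] [ 0.428 -0.254  0.027]
[ 204  177   51   37 1093] [ 0.72  -0.012  0.006] [0.799 0.114 0.039] [0.745 0.064 0.036]
[ 255  180   96   65 2697] [ 0.473 -0.127  0.006] [0.653 0.092 0.035] [0.578 0.005 0.026]
[421 198  27  30 432] [ 0.201 -0.261  0.006] [0.33  0.032 0.199] [ 0.282 -0.2    0.029]
[334 227  57  26 202] [ 0.314 -0.032  0.006] [ 0.459 -0.01   0.013] [ 0.4   -0.021  0.01 ]
[ 181  250  106   93 5061] [0.374 0.243 0.006] [0.569 0.344 0.13 ] [0.464 0.303 0.05 ]
[ 130  278   58   83 2072] [0.431 0.394 0.006] [0.578 0.456 0.175] [0.47  0.419 0.115]
```

View pics/z1.png

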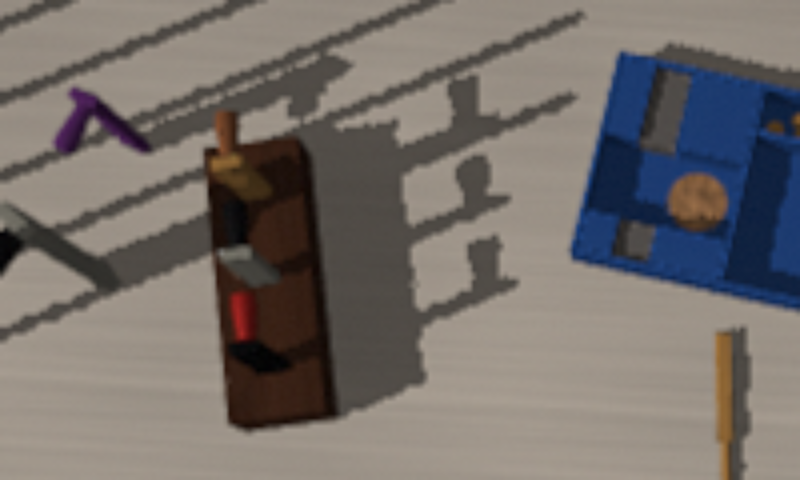

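View pics/z2.png

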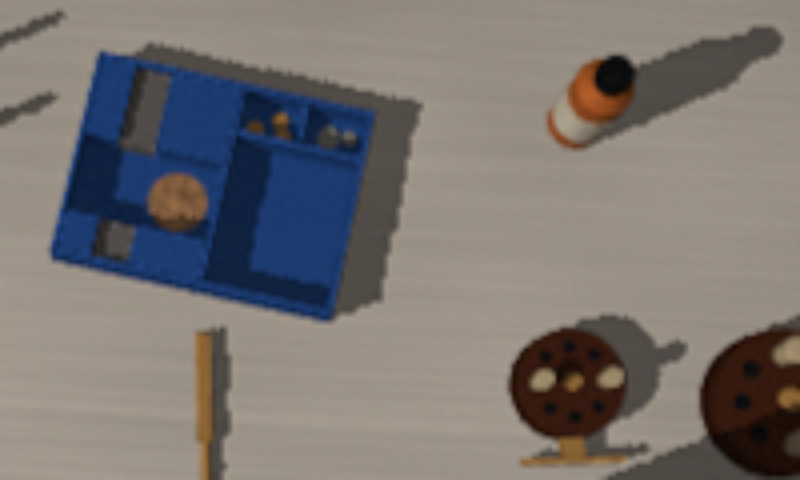

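View pics/z3.png

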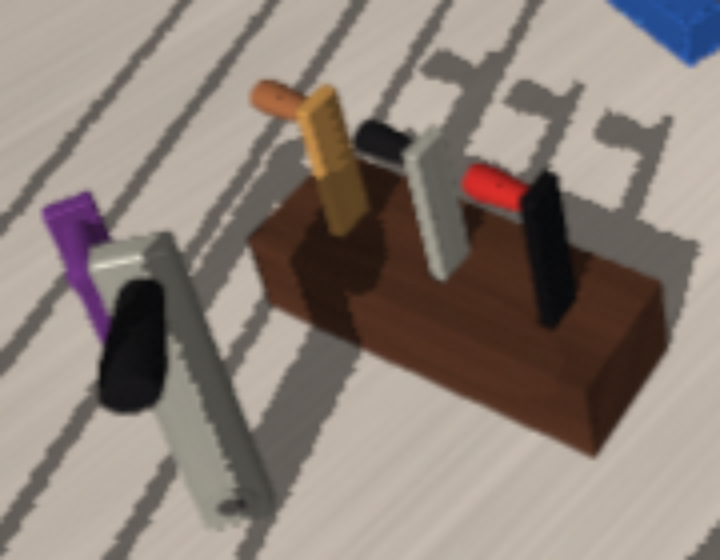

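Zooms: steel crank with black knob in the middle slot, knob toward world +x. The tray yaw is about -13°, with the cork and the groove on the left (+y). Next: accurate tray, stand, reel, bottle and crank poses.

```bash
cat > meas.py <<'E'
from h import *
def load(n):
    z=np.load(n+".npz");C=(z["K"],z["R"],z["t"]);return z["I"],z["D"],C,cloud(C,z["D"])
def rect(p):
    (c,s,a)=cv2.minAreaRect((p[:,:2]*1000).astype(np.float32));b=cv2.boxPoints((c,s,a));return np.round(c,1),np.round(s,1),round(a,1)
E
python3 - <<'E'
from meas import *
for n in("top0","side0"):
    I,D,C,P=load(n);H=cv2.cvtColor(I,cv2.COLOR_RGB2HSV).astype(int);z=P[...,2];x=P[...,0];y=P[...,1]
    blue=(H[...,0]>100)&(H[...,0]<130)&(H[...,1]>120)&(x>.4)&(x<.8)&(abs(y)<.2)
    m=blue&(z>.027)&(z<.037);print(n,"rim z",np.median(z[m]),rect(P[m]),m.sum(), "all",rect(P[blue]))
    cork=(H[...,0]<20)&(H[...,1]>80)&(x>.5)&(x<.62)&(y>-.03)&(y<.06)&(z<.015)
    print(" cork",np.median(P[cork],0).round(4),rect(P[cork]),cork.sum())
    st=(x>.36)&(x<.58)&(y>.22)&(y<.36)&(z>.045)&(z<.054);print(" stand",rect(P[st]),np.median(z[st]))
    cr=(x>.36)&(x<.58)&(y>.22)&(y<.36)&(z>.07)
    print(" cranks hi:",np.unique((P[cr][:,0]*100).round()/100,return_counts=True))
    steel=cr&(H[...,1]<60)&(H[...,2]>70);print(" steel",np.median(P[steel],0).round(4),rect(P[steel]),P[steel][:,2].max(),steel.sum())
    q=P[steel&(z>.123)];print("  top",q.mean(0).round(4) if len(q) else None,len(q), rect(q) if len(q)>3 else "")
    rl=(x>.37)&(x<.49)&(y<-.22)&(y>-.32)&(z>.022)&(z<.033)
    c,r=cv2.minEnclosingCircle((P[rl][:,:2]*1000).astype(np.float32));print(" reel",c,r,np.median(z[rl]))
    kn=(x>.37)&(x<.49)&(y<-.22)&(y>-.32)&(z>.045);print(" knobs",[ (P[kn&(y>-.27)].mean(0)).round(4),P[kn&(y<=-.27)].mean(0).round(4)],kn.sum())
    bo=(x>.58)&(x<.67)&(y<-.23)&(y>-.31)
    for lo,hi in((.02,.08),(.104,.116),(.117,.125)):
        q=P[bo&(z>lo)&(z<hi)];print(" bottle",lo,len(q),cv2.minEnclosingCircle((q[:,:2]*1000).astype(np.float32)) if len(q) else "",q.mean(0).round(4))
E
```

```text
top0 rim z 0.032093589736368534 (array([599.7, -26.1]), array([197.1, 224.5]), 80.3) 1235 all (array([599.9, -25.1]), array([199.3, 224.5]), 80.3)
 cork [0.554  0.0034 0.005 ] (array([554. ,   3.3]), array([38.3, 37. ]), 74.5) 151
 stand (array([473.6, 290.9]), array([190.4,  65.1]), 11.2) 0.04994310384722056
 cranks hi: (array([0.41, 0.42, 0.43, 0.44, 0.45, 0.47, 0.48, 0.49, 0.5 , 0.51, 0.53,
       0.54, 0.55, 0.56, 0.57]), array([47, 29, 21, 22, 13, 62, 25, 21, 22, 11, 73, 20, 23, 24,  5]))
 steel [0.4748 0.2943 0.1267] (array([516.5, 292.3]), array([96.8, 17.4]), 1.4) 0.13083723011826737 32
  top [0.4738 0.2915 0.1278] 23 (array([474.7, 291.3]), array([ 8. , 17.9]), 14.6)
 reel (428.9162292480469, -275.6884460449219) 46.816951751708984 0.028227117259205417
 knobs [array([ 0.435 , -0.2467,  0.0498]), array([ 0.44  , -0.2921,  0.0499])] 43
 bottle 0.02 118 ((625.599365234375, -273.8742370605469), 19.374080657958984) [ 0.616  -0.2667  0.0516]
 bottle 0.104 18 ((626.1923828125, -274.02777099609375), 11.144485473632812) [ 0.6223 -0.2715  0.1116]
 bottle 0.117 61 ((628.1365356445312, -
[... 544 characters left out ...]
  11, 282,  17,  44,
        39,   5]))
 steel [0.4708 0.2964 0.106 ] (array([485.9, 299.3]), array([154.7,  20.8]), 20.6) 0.12927847802139206 299
  top [0.4721 0.2944 0.1267] 59 (array([460.7, 287.1]), array([94.1, 19.8]), 29.8)
 reel (437.2230224609375, -265.056640625) 38.22947311401367 0.028151525506665005
 knobs [array([ 0.4347, -0.2416,  0.0489]), array([ 0.4386, -0.2876,  0.0485])] 34
 bottle 0.02 225 ((624.322265625, -267.67816162109375), 19.05489158630371) [ 0.6199 -0.2605  0.0505]
 bottle 0.104 28 ((626.1512451171875, -270.11212158203125), 10.704386711120605) [ 0.6234 -0.2661  0.1103]
 bottle 0.117 29 ((628.96484375, -272.9561767578125), 12.186410903930664) [ 0.6271 -0.2717  0.1199]
```

```bash
cat > plan.py <<'E'
import sys,json
from h import *
from scipy.spatial.transform import Rotation as Ro
def pose():
    s=arm.sense(); q=np.array(s["tcp_rot"]); return np.array(s["tool_pos"]),Ro.from_quat(q[[1,2,3,0]]),s
def down(yaw_deg,lean=0):
    # tool x at yaw, z down; lean>0: rotate about tool y
    R=Ro.from_matrix(np.array([[1,0,0],[0,-1,0],[0,0,-1.]])); 
    return Ro.from_euler('z',yaw_deg,degrees=True)*R*Ro.from_euler('y',lean,degrees=True)
def rows(p0,R0,p1,R1,n=None,extra=0,nd=3):
    d=np.linalg.norm(p1-p0); rv=(R0.inv()*R1).as_rotvec(); a=np.degrees(np.linalg.norm(rv))
    if n is None: n=int(max(1,np.ceil(max(d/.060,a/10.5))))+extra
    p,R=p0.copy(),R0; out=[]
    for i in range(n):
        k=n-i
        tp=p+(p1-p)/k
        l=np.round(R.inv().apply(tp-p)/.25,nd); dr=np.round((R.inv()*R1).as_rotvec()/k/(np.pi/2),nd)
        p=p+R.apply(l*.25); R=R*Ro.from_rotvec(dr*np.pi/2)
        out.append({"linear":[float(v)+0. for v in l],"dr":[float(v)+0. for v in dr]})
    for i in range(0,n,12): print(json.dumps(out[i:i+12]))
    print("n",n,"d",round(d,4),"ang",round(a,1),"end",p.round(4))
    return out
E
python3 - <<'E'
from plan import *
p,R,s=pose()
R1=down(191)
rv=(R.inv()*R1).as_rotvec();print(rv)
rows(p,R,np.array([.48,-.05,.30]),R1)
E
```

```text
[ 1.92478312e-05 -2.62221001e-03 -2.94281458e+00]
[{"linear": [0.1, -0.093, -0.022], "dr": [0.0, 0.0, -0.11]}, {"linear": [0.114, -0.074, -0.022], "dr": [0.0, 0.0, -0.11]}, {"linear": [0.126, -0.054, -0.022], "dr": [0.0, 0.0, -0.11]}, {"linear": [0.133, -0.031, -0.022], "dr": [0.0, 0.0, -0.11]}, {"linear": [0.136, -0.008, -0.022], "dr": [0.0, 0.0, -0.11]}, {"linear": [0.136, 0.016, -0.022], "dr": [0.0, 0.0, -0.11]}, {"linear": [0.131, 0.039, -0.022], "dr": [0.0, 0.0, -0.11]}, {"linear": [0.122, 0.06, -0.022], "dr": [0.0, 0.0, -0.11]}, {"linear": [0.11, 0.081, -0.022], "dr": [0.0, 0.0, -0.11]}, {"linear": [0.095, 0.098, -0.022], "dr": [0.0, 0.0, -0.11]}, {"linear": [0.076, 0.113, -0.022], "dr": [0.0, 0.0, -0.11]}, {"linear": [0.056, 0.125, -0.022], "dr": [0.0, 0.0, -0.111]}]
[{"linear": [0.033, 0.132, -0.022], "dr": [0.0, 0.0, -0.11]}, {"linear": [0.01, 0.136, -0.022], "dr": [0.0, 0.0, -0.111]}, {"linear": [-0.014, 0.136, -0.022], "dr": [0.0, 0.0, -0.11]}, {"linear": [-0.037, 0.132, -0.022], "dr": [0.001, 0.0, -0.111]}, {"linear": [-0.059, 0.123, -0.022], "dr": [0.0, 0.0, -0.11]}]
n 17 d 0.5878 ang 168.6 end [ 0.48   -0.0501  0.3001]
```

Emit:
{"name": "send_rows", "arguments": {"increments": [{"linear": [0.1,-0.093,-0.022],"dr": [0.0,0.0,-0.11]},{"linear": [0.114,-0.074,-0.022],"dr": [0.0,0.0,-0.11]},{"linear": [0.126,-0.054,-0.022],"dr": [0.0,0.0,-0.11]},{"linear": [0.133,-0.031,-0.022],"dr": [0.0,0.0,-0.11]},{"linear": [0.136,-0.008,-0.022],"dr": [0.0,0.0,-0.11]},{"linear": [0.136,0.016,-0.022],"dr": [0.0,0.0,-0.11]},{"linear": [0.131,0.039,-0.022],"dr": [0.0,0.0,-0.11]},{"linear": [0.122,0.06,-0.022],"dr": [0.0,0.0,-0.11]},{"linear": [0.11,0.081,-0.022],"dr": [0.0,0.0,-0.11]},{"linear": [0.095,0.098,-0.022],"dr": [0.0,0.0,-0.11]},{"linear": [0.076,0.113,-0.022],"dr": [0.0,0.0,-0.11]},{"linear": [0.056,0.125,-0.022],"dr": [0.0,0.0,-0.111]}]}}

```text
t: 1.65
tool_pos: [0.4091, -0.2045, 0.2727]
tcp_rot: [-0.0, 0.329, 0.944, 0.0]
contact_force: [0.0, -0.3, 0.1]
opening: 0.997
```

Emit:
{"name": "send_rows", "arguments": {"increments": [{"linear": [0.033,0.132,-0.022],"dr": [0.0,0.0,-0.11]},{"linear": [0.01,0.136,-0.022],"dr": [0.0,0.0,-0.111]},{"linear": [-0.014,0.136,-0.022],"dr": [0.0,0.0,-0.11]},{"linear": [-0.037,0.132,-0.022],"dr": [0.0,0.0,-0.111]},{"linear": [-0.059,0.123,-0.022],"dr": [0.0,0.0,-0.11]},{"linear": [0,0,0],"dr": [0,0,0]},{"linear": [0,0,0],"dr": [0,0,0]}]}}

```text
t: 2.52
tool_pos: [0.4797, -0.0508, 0.2999]
tcp_rot: [-0.001, -0.095, 0.995, -0.0]
contact_force: [0.5, -1.3, -0.6]
opening: 1.001
```

Run:
```python
from plan import *
print(arm.sense()["qd"].round(3))
C=cam("wrist");I,D=arm.snapshot("wrist");save("w1",I);np.savez("w1.npz",I=I,D=D,K=C[0],R=C[1],t=C[2])
```

```text
[-0.017 -0.004 -0.006 -0.002  0.002 -0.002]
```

View pics/w1.png

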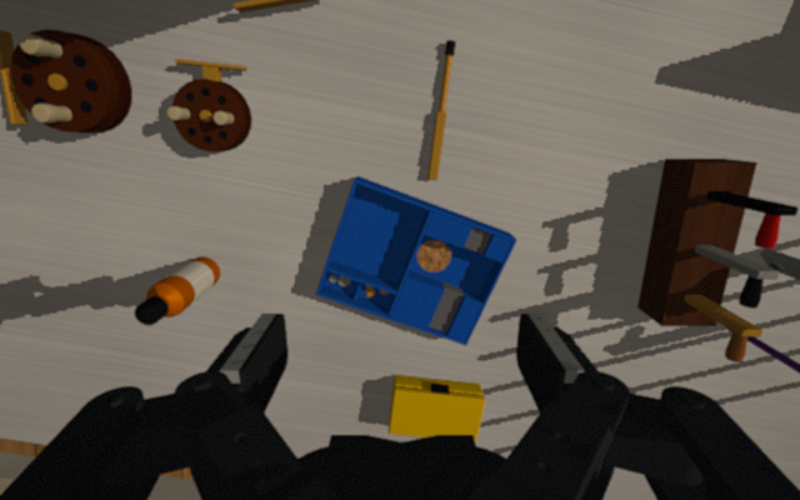

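The wrist view at (picture px): small reel at (207,115), bottle (180,290), tray (415,260), cork (433,256), steel crank in the middle slot (735,262). Now I'll measure these by depth and by ray crossing.

```bash
cat > m1.py <<'E'
from meas import *
def run(n):
    I,D,C,P=load(n);H=cv2.cvtColor(I,cv2.COLOR_RGB2HSV).astype(int);z=P[...,2];x=P[...,0];y=P[...,1]
    ok=D>0
    print(n,"counter",np.median(z[ok&(abs(z)<.01)]).round(4))
    blue=ok&(H[...,0]>100)&(H[...,0]<130)&(H[...,1]>120)&(x>.4)&(x<.8)&(abs(y)<.2)
    m=blue&(z>.029)&(z<.034)
    m=cv2.morphologyEx(m.astype(np.uint8),cv2.MORPH_OPEN,np.ones((2,2)))>0
    print("rim z",np.median(z[m]).round(4),rect(P[m]),m.sum())
    cork=ok&(H[...,0]<20)&(H[...,1]>80)&(x>.5)&(x<.62)&(y>-.03)&(y<.06)&(z<.015)&(z>0)
    print(" cork",np.median(P[cork],0).round(4),rect(P[cork]),cork.sum())
    st=ok&(x>.36)&(x<.58)&(y>.22)&(y<.36)&(z>.045)&(z<.054);
    if st.sum()>3:print(" stand",rect(P[st]),np.median(z[st]).round(4))
    q=P[ok&(x>.455)&(x<.485)&(y>.26)&(y<.33)&(z>.124)&(z<.135)];
    if len(q)>3: print("  steel top",q.mean(0).round(4),len(q), rect(q))
    rl=ok&(x>.37)&(x<.49)&(y<-.22)&(y>-.32)&(z>.022)&(z<.033)&(x>.399)
    c,r=cv2.minEnclosingCircle((P[rl][:,:2]*1000).astype(np.float32));print(" reel",np.round(c,1),r,np.median(z[rl]).round(4))
    kn=ok&(x>.37)&(x<.49)&(y<-.22)&(y>-.32)&(z>.046)
    a=P[kn&(y>-.268)];b=P[kn&(y<=-.268)];
    for q in(a,b):print(" knob",q.mean(0).round(4),len(q),np.round(cv2.minEnclosingCircle((q[:,:2]*1000).astype(np.float32))[0],1))
    fo=P[ok&(x>.37)&(x<.394)&(y<-.2)&(y>-.33)&(z>.006)&(z<.05)];
    if len(fo)>5:
        print(" foot",rect(fo),fo.mean(0).round(4),fo[:,2].max().round(3))
    bo=ok&(x>.58)&(x<.67)&(y<-.23)&(y>-.31)
    for lo,hi in((.02,.08),(.104,.116),(.117,.125)):
        q=P[bo&(z>lo)&(z<hi)]
        if len(q): c,r=cv2.minEnclosingCircle((q[:,:2]*1000).astype(np.float32));print(" bottle",lo,len(q),np.round(c,1),round(r,1))
    return I,D,C,P
E
python3 -c "
from m1 import *
run('w1');run('top0');run('side0')"
```

```text
w1 counter 0.0008
rim z 0.0326 (array([535.8,  -8.5]), array([209. , 237.9]), 80.4) 3900
 cork [0.5515 0.0029 0.0053] (array([551.7,   3.2]), array([40., 40.]), 22.6) 511
 stand (array([472.4, 291.7]), array([189.5,  67. ]), 11.1) 0.0504
  steel top [0.4719 0.2901 0.1277] 137 (array([471.8, 291.9]), array([ 7.2, 22. ]), 12.0)
 reel [ 437.4 -269.4] 37.139251708984375 0.0288
 knob [ 0.4349 -0.2456  0.0504] 103 [ 435.2 -246.2]
 knob [ 0.4394 -0.2913  0.05  ] 111 [ 439.6 -291.8]
 foot (array([ 389.1, -273.9]), array([11., 71.]), 5.2) [ 0.3872 -0.2722  0.0179] 0.021
 bottle 0.02 737 [ 626.7 -274.7] 20.2
 bottle 0.104 135 [ 627.  -275.1] 11.9
 bottle 0.117 302 [ 627.2 -275.8] 12.6
top0 counter 0.0002
rim z 0.0316 (array([453.3,   2.9]), array([188.2, 373.7]), 78.2) 497
 cork [0.5541 0.0035 0.0051] (array([554. ,   3.3]), array([38.3, 37. ]), 74.5) 150
 stand (array([473.6, 290.9]), array([190.4,  65.1]), 11.2) 0.0499
  steel top [0.4736 0.2911 0.1275] 27 (array([474.5, 290.7]), array([ 8.1, 19.2]), 11.8)
 reel [ 437.9 -270.1] 37.3028450012207 0.0282
 knob [ 0.435  -0.2467  0.0498] 22 [ 435
[... 247 characters left out ...]
 [ 628.1 -276. ] 11.8
side0 counter -0.0002
rim z 0.0313 (array([394.1, 246.2]), array([234.1, 842.3]), 31.9) 962
 cork [0.5594 0.0049 0.0043] (array([560.8,   5.6]), array([25.5, 40.1]), 6.9) 73
 stand (array([473.9, 294. ]), array([191.7,  66. ]), 10.9) 0.0496
  steel top [0.4728 0.2945 0.1269] 54 (array([473.6, 294.6]), array([ 8.4, 20.3]), 9.2)
 reel [ 437.2 -265.1] 38.22947311401367 0.0282
 knob [ 0.4351 -0.2419  0.0494] 16 [ 434.6 -243.1]
 knob [ 0.4388 -0.2872  0.0492] 13 [ 438.7 -286.9]
 foot (array([ 388.5, -269.5]), array([10.6, 69. ]), 5.3) [ 0.386  -0.2683  0.0152] 0.02
 bottle 0.02 225 [ 624.3 -267.7] 19.1
 bottle 0.104 28 [ 626.2 -270.1] 10.7
 bottle 0.117 29 [ 629. -273.] 12.2
```

Run:
```python
from plan import *
p,R,s=pose()
rows(p,R,np.array([.4725,.2915,.20]),down(191.3))
from meas import *
I,D,C,P=load("w1");H=cv2.cvtColor(I,cv2.COLOR_RGB2HSV).astype(int)
b=((H[...,0]>100)&(H[...,0]<130)&(H[...,1]>120)&(D>0)).astype(np.uint8)
n,l,st,_=cv2.connectedComponentsWithStats(b);i=1+np.argmax(st[1:,4]);m=(l==i)
z=P[...,2]
r=m&(z>.030)&(z<.035);print(st[i],rect(P[r]),np.median(z[r]))
e=cv2.minAreaRect(np.argwhere(r)[:,::-1].astype(np.float32))
```

```text
[{"linear": [-0.038, 0.225, 0.067], "dr": [0.0, 0.0, -0.001]}, {"linear": [-0.039, 0.225, 0.066], "dr": [0.0, 0.0, -0.001]}, {"linear": [-0.039, 0.225, 0.067], "dr": [0.0, 0.0, -0.001]}, {"linear": [-0.04, 0.225, 0.066], "dr": [0.0, 0.0, -0.001]}, {"linear": [-0.04, 0.225, 0.067], "dr": [0.0, 0.0, 0.0]}, {"linear": [-0.04, 0.225, 0.066], "dr": [0.0, -0.001, -0.001]}]
n 6 d 0.3569 ang 0.4 end [0.4725 0.2914 0.2001]
[  253   142   160   134 11267] (array([561.6, -21.2]), array([196.6, 148. ]), 80.2) 0.032623066576403584
```

Emit:
{"name": "send_rows", "arguments": {"increments": [{"linear": [-0.038,0.225,0.067],"dr": [0.0,0.0,-0.001]},{"linear": [-0.039,0.225,0.066],"dr": [0.0,0.0,-0.001]},{"linear": [-0.039,0.225,0.067],"dr": [0.0,0.0,-0.001]},{"linear": [-0.04,0.225,0.066],"dr": [0.0,0.0,-0.001]},{"linear": [-0.04,0.225,0.067],"dr": [0.0,0.0,0.0]},{"linear": [-0.04,0.225,0.066],"dr": [0.0,0.0,-0.001]},{"linear": [0,0,0],"dr": [0,0,0]},{"linear": [0,0,0],"dr": [0,0,0]}], "fingers": 55, "newtons": 40}}

```text
t: 3.58
tool_pos: [0.4726, 0.291, 0.2003]
tcp_rot: [-0.0, -0.099, 0.995, -0.0]
contact_force: [0.5, -0.1, -0.5]
opening: 0.548
```

```bash
cat > shot.py <<'E'
from plan import *
from meas import *
def shot(n,c="wrist"):
    C=cam(c);I,D=arm.snapshot(c);save(n,I);np.savez(n+".npz",I=I,D=D,K=C[0],R=C[1],t=C[2])
    return load(n)
E
python3 - <<'E'
from shot import *
p,R,s=pose();print(p.round(4),R.as_matrix().round(3).tolist())
I,D,C,P=shot("w2")
z=P[...,2];x=P[...,0];y=P[...,1]
q=P[(D>0)&(x>.455)&(x<.49)&(y>.26)&(y<.33)&(z>.124)&(z<.135)];print(q.mean(0),len(q),rect(q))
# fingers in tool frame
T=R.inv().apply(P.reshape(-1,3)-p).reshape(P.shape)
f=(D>0)&(abs(T[...,0])<.03)&(T[...,2]>-.03)&(abs(T[...,1])<.06)
for sgn in(1,-1):
    g=T[f&(T[...,1]*sgn>0)];print(g.min(0).round(4),g.max(0).round(4),len(g))
E
```

```text
[0.4726 0.291  0.2003] [[-0.98, -0.197, -0.001], [-0.197, 0.98, -0.001], [0.001, -0.001, -1.0]]
[0.47215032 0.29202379 0.12818052] 255 (array([478.2, 293.3]), array([19.9, 19.3]), 11.1)
[-0.0299  0.0004 -0.03  ] [0.03   0.06   0.2026] 2873
[-0.0299 -0.06   -0.03  ] [ 0.03   -0.0004  0.2019] 2818
```

View pics/w2.png

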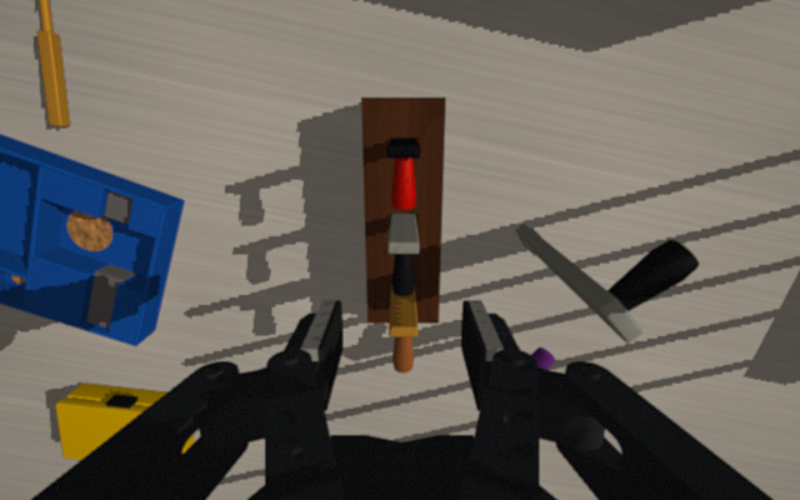

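The wrist view is centred on the steel crank at (403,230), lined up between the fingers at (320,340) and (485,340).

Run:
```python
from shot import *
p,R,s=pose()
I,D,C,P=load("w2")
T=R.inv().apply(P.reshape(-1,3)-p).reshape(P.shape)
f=(D>0)&(T[...,2]<.03)&(T[...,2]>-.06)&(abs(T[...,1])<.06)&(abs(T[...,0])<.04)
for sgn in(1,-1):
    g=T[f&(T[...,1]*sgn>0)]
    print("finger z max",g[:,2].max().round(4), "inner y at tip",np.abs(g[g[:,2]>g[:,2].max()-.006][:,1]).min().round(4),"outer",np.abs(g[g[:,2]>-.02][:,1]).max().round(4),"x",g[g[:,2]>-.01][:,0].min().round(4),g[g[:,2]>-.01][:,0].max().round(4))
z=P[...,2]
H=cv2.cvtColor(I,cv2.COLOR_RGB2HSV).astype(int)
m=(D>0)&(z>.125)&(z<.132)&(abs(T[...,0])<.012)&(abs(T[...,1])<.02)&(H[...,2]>70)&(H[...,1]<70)
q=T[m];print(m.sum(),q.min(0).round(4),q.max(0).round(4),z[m].mean(),P[m].mean(0))
rows(p,R,np.array([.4725,.2915,.083]),R)
```

```text
Traceback (most recent call last):
ValueError: zero-size array to reduction operation maximum which has no identity
```

Run:
```python
from shot import *
p,R,s=pose()
I,D,C,P=load("w2")
print("finger depth",D[264:276:4,256:272:4], D[300,240])
T=R.inv().apply(P.reshape(-1,3)-p).reshape(P.shape)
z=P[...,2]
H=cv2.cvtColor(I,cv2.COLOR_RGB2HSV).astype(int)
m=(D>0)&(z>.125)&(z<.132)&(abs(T[...,0])<.012)&(abs(T[...,1])<.02)&(H[...,2]>70)&(H[...,1]<70)
q=T[m];print(m.sum(),q.min(0).round(4),q.max(0).round(4),z[m].mean(),P[m].mean(0))
rows(p,R,np.array([.4725,.2915,.083]),R)
# finger tips by camera ray: picture (328,303)/1.25 etc. tool-frame ray at several tool z
for u,v in((340/1.25,302/1.25),(463/1.25,302/1.25)):
    K,Rc,t=C;o=-Rc.T@t;d=Rc.T@np.linalg.inv(K)@np.array([u,v,1.]);o=R.inv().apply(o-p);d=R.inv().apply(d)
    for tz in(-.005,.005,.014):print(u,(o+d*(tz-o[2])/d[2]).round(4))
```

```text
finger depth [[0.12762208 0.1267412  0.12876722 0.13859828]
 [0.12487394 0.12511012 0.12911908 0.13669278]
 [0.1209105  0.12219258 0.12885088 0.13762668]] 0.10230644
245 [-0.0036 -0.008   0.0702] [0.0042 0.0112 0.075 ] 0.12831805369222973 [0.47220825 0.29200631 0.12831805]
[{"linear": [0.0, 0.002, 0.235], "dr": [0.0, 0.0, 0.0]}, {"linear": [0.001, 0.002, 0.236], "dr": [0.0, 0.0, 0.0]}]
n 2 d 0.1177 ang 0.0 end [0.4724 0.2915 0.0829]
272.0 [-0.0014 -0.0275 -0.005 ]
272.0 [-0.0062 -0.0292  0.005 ]
272.0 [-0.0104 -0.0308  0.014 ]
370.4 [-0.0013  0.028  -0.005 ]
370.4 [-0.006   0.0297  0.005 ]
370.4 [-0.0103  0.0312  0.014 ]
```

Run:
```python
from shot import *
p,R,s=pose()
I,D,C,P=load("w2")
T=R.inv().apply(P.reshape(-1,3)-p).reshape(P.shape)
for v in(236,240,244,248,256,264,280,300,320):
    print(v,[ (u,D[v,u].round(3),T[v,u].round(3).tolist()) for u in (250,262,268,272)])
save("w2z",I[220:340,180:460],2.8)
```

```text
236 [(250, np.float32(0.402), [-0.092, -0.091, 0.201]), (262, np.float32(0.399), [-0.091, -0.075, 0.199]), (268, np.float32(0.4), [-0.091, -0.067, 0.2]), (272, np.float32(0.401), [-0.091, -0.062, 0.201])]
240 [(250, np.float32(0.401), [-0.096, -0.09, 0.2]), (262, np.float32(0.402), [-0.097, -0.075, 0.2]), (268, np.float32(0.403), [-0.097, -0.068, 0.201]), (272, np.float32(0.403), [-0.097, -0.063, 0.201])]
244 [(250, np.float32(0.404), [-0.102, -0.091, 0.2]), (262, np.float32(0.144), [0.012, -0.027, -0.036]), (268, np.float32(0.143), [0.012, -0.024, -0.037]), (272, np.float32(0.15), [0.01, -0.023, -0.031])]
248 [(250, np.float32(0.406), [-0.108, -0.091, 0.201]), (262, np.float32(0.14), [0.012, -0.026, -0.04]), (268, np.float32(0.141), [0.012, -0.024, -0.039]), (272, np.float32(0.149), [0.008, -0.023, -0.032])]
256 [(250, np.float32(0.142), [0.008, -0.032, -0.04]), (262, np.float32(0.134), [0.012, -0.025, -0.047]), (268, np.float32(0.137), [0.01, -0.023, -0.044]), (272, np.float32(0.149), [0.004, -0.023, -0.033])]
264 [(250, np.float32(0.128), [0.011, -0.029, -0.053]), (262, np.float32(0.128), [0.011, -0.024, -0.053]), (268, np.float32(0.139), [0.006, -0.023, -0.044]), (272, np.float32(0.15), [0.001, -0.023, -0.034])]
280 [(250, np.float32(0.118), [0.011, -0.026, -0.064]), (262, np.float32(0.125), [0.007, -0.023, -0.058]), (268, np.float32(0.14), [-0.001, -0.023, -0.045]), (272, np.float32(0.151), [-0.008, -0.023, -0.035])]
300 [(250, np.float32(0.103), [0.013, -0.023, -0.079]), (262, np.float32(0.124), [-0.0, -0.023, -0.061]), (268, np.float32(0.139), [-0.009, -0.023, -0.048]), (272, np.float32(0.427), [-0.185, -0.066, 0.2])]
320 [(250, np.float32(0.086), [0.018, -0.019, -0.095]), (262, np.float32(0.125), [-0.008, -0.023, -0.062]), (268, np.float32(0.438), [-0.218, -0.073, 0.201]), (272, np.float32(0.437), [-0.218, -0.068, 0.2])]
```

View pics/w2z.png

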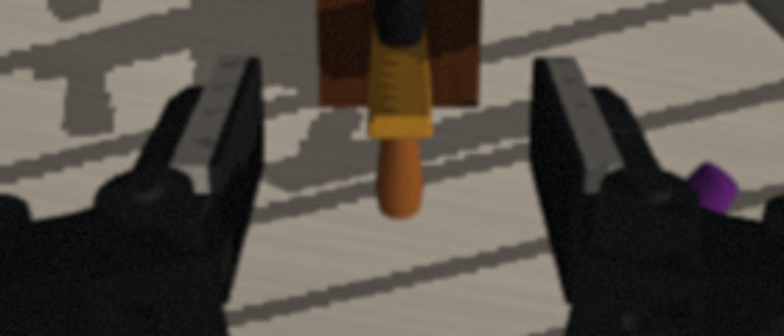

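Run:
```python
from shot import *
p,R,s=pose()
I,D,C,P=shot("s1","side")
T=R.inv().apply(P.reshape(-1,3)-p).reshape(P.shape)
f=(D>0)&(abs(T[...,0])<.05)&(abs(T[...,1])<.07)&(T[...,2]<.06)&(T[...,2]>-.15)
for a in np.arange(-.15,.06,.01):
    g=T[f&(T[...,2]>=a)&(T[...,2]<a+.01)]
    if len(g):print(a.round(3),len(g),g.min(0).round(3),g.max(0).round(3))
```

```text
-0.15 151 [-0.009  0.012 -0.15 ] [ 0.011  0.042 -0.14 ]
-0.14 410 [-0.01  -0.061 -0.14 ] [ 0.019  0.066 -0.13 ]
-0.13 635 [-0.015 -0.066 -0.13 ] [ 0.02  0.07 -0.12]
-0.12 405 [-0.014 -0.065 -0.12 ] [ 0.019  0.068 -0.11 ]
-0.11 422 [-0.018 -0.061 -0.11 ] [ 0.017  0.066 -0.1  ]
-0.1 400 [-0.017 -0.058 -0.1  ] [ 0.018  0.064 -0.09 ]
-0.09 291 [-0.013 -0.056 -0.09 ] [ 0.016  0.06  -0.08 ]
-0.08 277 [-0.014 -0.052 -0.08 ] [ 0.014  0.058 -0.07 ]
-0.07 128 [-0.013 -0.032 -0.07 ] [ 0.012  0.041 -0.06 ]
-0.06 160 [-0.012 -0.035 -0.06 ] [ 0.011  0.04  -0.05 ]
-0.05 154 [-0.012 -0.035 -0.05 ] [ 0.011  0.04  -0.04 ]
-0.04 124 [-0.012 -0.036 -0.04 ] [ 0.011  0.039 -0.031]
-0.03 29 [-0.011 -0.027 -0.03 ] [ 0.01   0.032 -0.025]
```

View pics/s1.png

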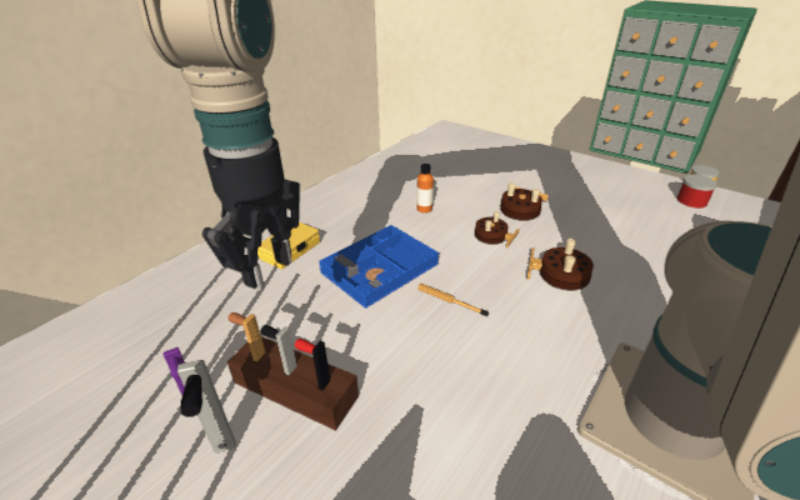

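The picture shows the gripper above the stand at about (255,235). Both cameras put the fingertips about 30 mm *behind* the reported TCP, where the text says 14 mm ahead. I'll descend in steps and measure against the images.

Emit:
{"name": "send_rows", "arguments": {"increments": [{"linear": [0.001,0.003,0.2],"dr": [0,0,0]},{"linear": [0,0.002,0.2],"dr": [0,0,0]},{"linear": [0,0,0.12],"dr": [0,0,0]},{"linear": [0,0,0],"dr": [0,0,0]}]}}

```text
t: 4.18
tool_pos: [0.4702, 0.2906, 0.0686]
tcp_rot: [-0.003, -0.098, 0.995, -0.001]
contact_force: [0.6, 0.1, 0.0]
opening: 0.551
```

Run:
```python
from shot import *
p,R,s=pose();print(p.round(4),s["contact_force"])
shot("w3");I,D,C,P=shot("s2","side");save("s2z",I[120:360,100:340],3)
T=R.inv().apply(P.reshape(-1,3)-p).reshape(P.shape)
```

```text
[0.4702 0.2906 0.0686] [5.62692872e-01 1.39434844e-01 3.75061896e-04]
```

View pics/w3.png

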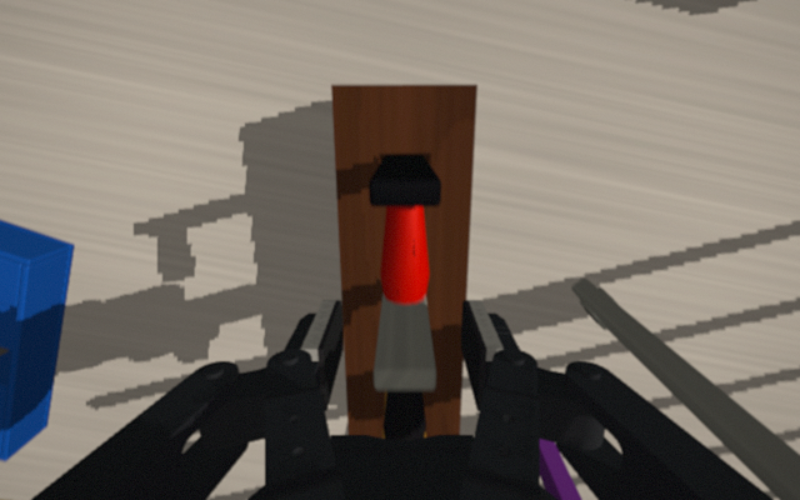

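View pics/s2z.png

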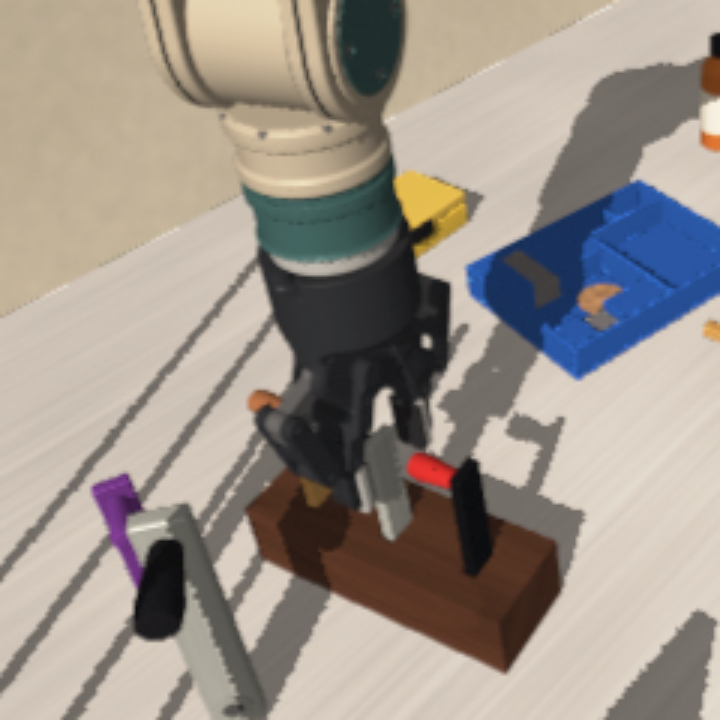

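Wrist view: the steel bar at (405,350) is centred between the pads. Side view: tips beside the upper half of the bar. 27 mm more to go.

Emit:
{"name": "send_rows", "arguments": {"increments": [{"linear": [-0.005,0.002,0.055],"dr": [0,0,0]},{"linear": [-0.004,0.002,0.053],"dr": [0,0,0]},{"linear": [0,0,0],"dr": [0,0,0]}]}}

```text
t: 4.65
tool_pos: [0.4731, 0.2941, 0.0423]
tcp_rot: [-0.001, -0.099, 0.995, -0.0]
contact_force: [-0.8, 0.5, 0.1]
opening: 0.554
```

Emit:
{"name": "send_rows", "arguments": {"increments": [{"linear": [0,0,0],"dr": [0,0,0]},{"linear": [0,0,0],"dr": [0,0,0]},{"linear": [0,0,0],"dr": [0,0,0]},{"linear": [0,0,0],"dr": [0,0,0]},{"linear": [0,0,0],"dr": [0,0,0]}], "fingers": 0, "newtons": 40}}

```text
t: 5.28
tool_pos: [0.4744, 0.2943, 0.0438]
tcp_rot: [0.0, -0.099, 0.995, -0.0]
contact_force: [0.9, -2.8, 0.7]
opening: 0.226
```

Run:
```python
from shot import *
p,R,s=pose();print(p.round(4),s["contact_force"],s["opening"],R.as_euler('xyz',degrees=True))
I,D,C,P=shot("s3","side");save("s3z",I[160:340,140:320],4)
```

```text
[0.4744 0.2943 0.0438] [ 0.8875197  -2.80625804  0.65633438] 0.22634626759355234 [-1.79960528e+02  2.34513559e-02 -1.68598919e+02]
```

View pics/s3z.png

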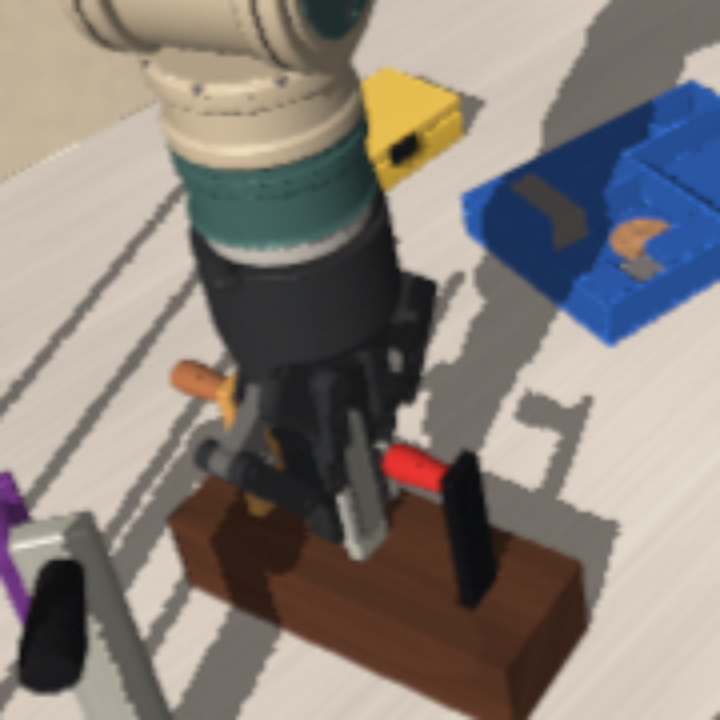

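Gripped (opening 0.226 ≈ 19 mm). Now lift straight out.

Emit:
{"name": "send_rows", "arguments": {"increments": [{"linear": [0,0,-0.04],"dr": [0,0,0]},{"linear": [0,0,-0.12],"dr": [0,0,0]},{"linear": [0,0,-0.16],"dr": [0,0,0]},{"linear": [0,0,-0.16],"dr": [0,0,0]},{"linear": [0,0,-0.16],"dr": [0,0,0]}]}}

```text
t: 5.95
tool_pos: [0.4735, 0.2951, 0.2052]
tcp_rot: [-0.0, -0.1, 0.995, 0.001]
contact_force: [0.6, 0.7, -1.9]
opening: 0.227
```

```bash
cat > lay.py <<'E'
from plan import *
TC=np.array([.5618,-.0208]); YAW=-9.8
def tw(x,y,z):  # tray->world (m)
    a=np.radians(YAW);return np.array([TC[0]+x*np.cos(a)-y*np.sin(a),TC[1]+x*np.sin(a)+y*np.cos(a),z])
GO=.046; RB=.082
def gpose(G,lean,yaw=180+YAW):
    R=down(yaw,-lean);return G+R.apply([0,0,GO]),R
def bar(phi,Kx,Kz,alpha,y=.058):
    f=np.radians(phi);gx=Kx-RB*np.sin(f)+.004*np.cos(f);gz=Kz+RB*np.cos(f)+.004*np.sin(f)
    return gpose(tw(gx,y,gz),alpha)
E
python3 - <<'E'
from lay import *
p,R,s=pose();print(p.round(4),s["contact_force"],s["opening"])
p1,R1=bar(35,.063,.075,35)
print(p1,R1.as_euler('xyz',degrees=True))
rows(p,R,p1,R1)
E
```

```text
[0.4735 0.2951 0.2052] [ 0.60667048  0.72300607 -1.89678132] 0.2265936799084517
[0.6166342  0.02858736 0.10678378] [180.   35.  170.2]
[{"linear": [-0.058, -0.193, 0.065], "dr": [0.012, -0.064, 0.038]}, {"linear": [-0.063, -0.188, 0.075], "dr": [0.012, -0.064, 0.038]}, {"linear": [-0.066, -0.183, 0.085], "dr": [0.012, -0.064, 0.038]}, {"linear": [-0.067, -0.177, 0.095], "dr": [0.012, -0.064, 0.038]}, {"linear": [-0.068, -0.172, 0.105], "dr": [0.013, -0.064, 0.038]}, {"linear": [-0.066, -0.165, 0.116], "dr": [0.012, -0.065, 0.038]}]
n 6 d 0.3182 ang 40.8 end [0.6166 0.0286 0.1067]
```

Emit:
{"name": "send_rows", "arguments": {"increments": [{"linear": [-0.058,-0.193,0.065],"dr": [0.012,-0.064,0.038]},{"linear": [-0.063,-0.188,0.075],"dr": [0.012,-0.064,0.038]},{"linear": [-0.066,-0.183,0.085],"dr": [0.012,-0.064,0.038]},{"linear": [-0.067,-0.177,0.095],"dr": [0.012,-0.064,0.038]},{"linear": [-0.068,-0.172,0.105],"dr": [0.013,-0.064,0.038]},{"linear": [-0.066,-0.165,0.116],"dr": [0.012,-0.065,0.038]},{"linear": [0,0,0],"dr": [0,0,0]},{"linear": [0,0,0],"dr": [0,0,0]}]}}

```text
t: 6.95
tool_pos: [0.6171, 0.0284, 0.1058]
tcp_rot: [0.3, 0.081, 0.95, -0.026]
contact_force: [0.9, -0.5, -0.6]
opening: 0.231
```

Run:
```python
from shot import *
p,R,s=pose();print(p.round(4),s["contact_force"],s["opening"],R.as_euler('xyz',degrees=True))
shot("w4")
I,D,C,P=shot("s4","side");save("s4z",I[130:300,180:380],4)
I,D,C,P=shot("t4","top");save("t4z",I[110:230,270:430],5)
```

```text
[0.6171 0.0284 0.1058] [ 0.91281496 -0.48291453 -0.60288799] 0.23083622615215446 [-179.96261284   35.01725108  170.25964201]
```

View pics/w4.png

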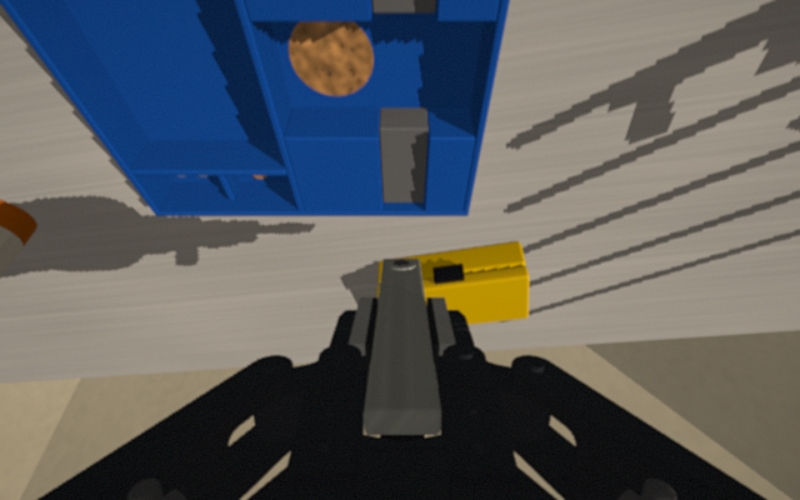

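View pics/s4z.png

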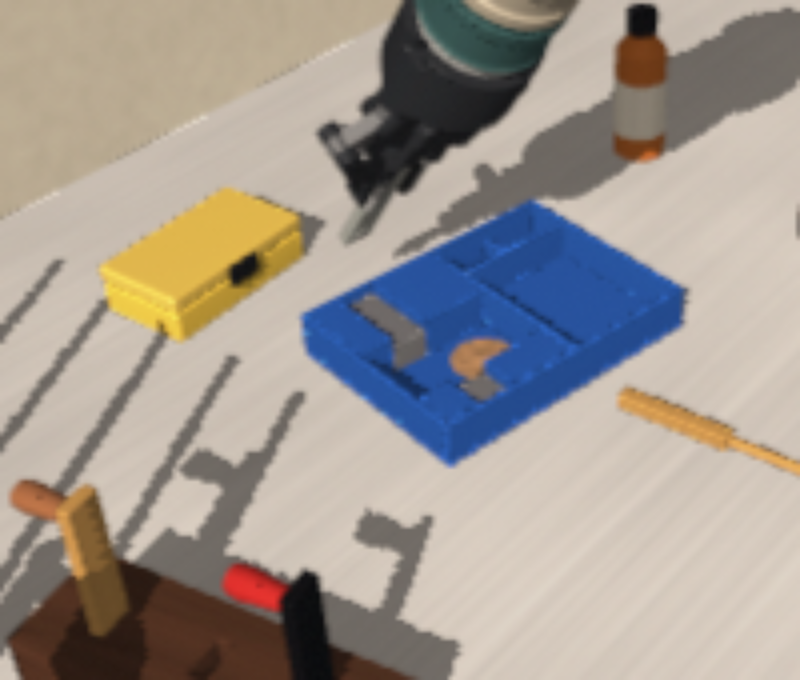

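View pics/t4z.png

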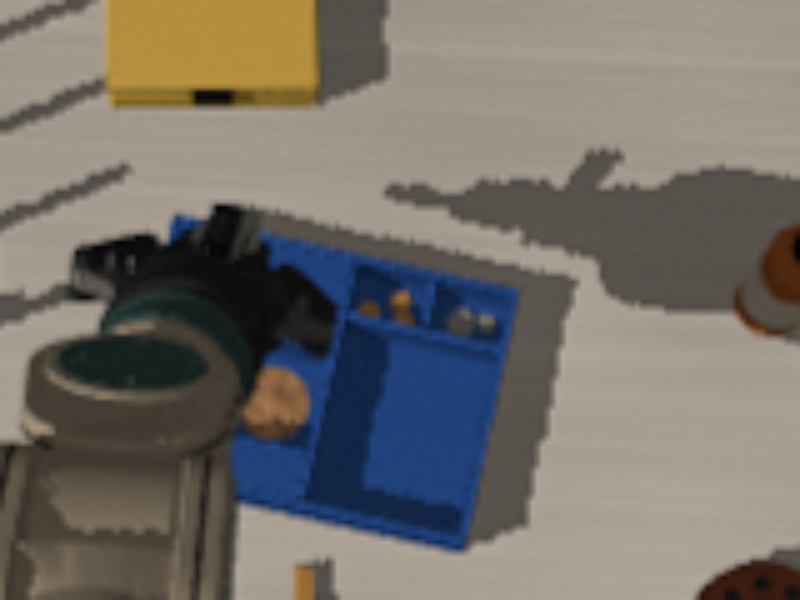

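The wrist view shows the bar (plain end at (403,262)) laterally in line with the grey groove (405,155). Next I'll measure the plain end in 3-D against the groove.

Run:
```python
from lay import *
from meas import *
p,R,s=pose()
I,D,C,P=load("w4")
a=np.radians(YAW)
def tr(Q):
    d=Q[...,:2]-TC;return np.stack([d[...,0]*np.cos(a)+d[...,1]*np.sin(a),-d[...,0]*np.sin(a)+d[...,1]*np.cos(a),Q[...,2]],-1)*1000
Tt=tr(P)
for v in(204,208,211,216,230,250,280,320):
    print(v,[(u,Tt[v,u].round(1).tolist()) for u in(310,318,324,330,336)])
# bar in tool frame
Tl=R.inv().apply(P.reshape(-1,3)-p).reshape(P.shape)*1000
for v in(209,212,216,250,300,330):
    print("tool",v,[(u,Tl[v,u].round(1).tolist()) for u in(314,324,334)])
H=cv2.cvtColor(I,cv2.COLOR_RGB2HSV).astype(int)
g=(D>0)&(H[...,1]<60)&(abs(Tt[...,2]-24)<4)&(Tt[...,0]>16)&(Tt[...,0]<72)&(abs(Tt[...,1]-58)<16)
q=Tt[g];print("deck",len(q),np.percentile(q,[1,50,99],axis=0).round(1))
# rim right edge
b=(H[...,0]>100)&(H[...,0]<130)&(H[...,1]>120)&(abs(Tt[...,2]-32)<2.5)
q=Tt[b];print("rim",np.percentile(q,[.5,50,99.5],axis=0).round(1))
c=(H[...,0]<20)&(H[...,1]>80)&(abs(Tt[...,2]-5)<4)&(abs(Tt[...,0]+14)<30)&(abs(Tt[...,1]-22)<30);q=Tt[c];print("cork",q.min(0),q.max(0))
```

```text
204 [(310, [159.1, 45.8, 1.3]), (318, [158.8, 54.3, 1.5]), (324, [158.7, 60.7, 1.6]), (330, [158.1, 67.1, 1.9]), (336, [155.5, 73.3, 3.9])]
208 [(310, [59.7, 50.2, 77.7]), (318, [55.3, 55.6, 80.8]), (324, [55.2, 59.5, 80.9]), (330, [56.7, 63.4, 79.8]), (336, [155.4, 73.1, 9.1])]
211 [(310, [53.7, 50.5, 84.3]), (318, [52.1, 55.6, 85.4]), (324, [51.8, 59.4, 85.7]), (330, [53.6, 63.3, 84.3]), (336, [59.4, 67.4, 80.3])]
216 [(310, [50.7, 50.7, 90.2]), (318, [51.0, 55.7, 90.0]), (324, [51.2, 59.4, 89.8]), (330, [51.4, 63.1, 89.7]), (336, [51.8, 66.9, 89.4])]
230 [(310, [39.2, 51.4, 107.4]), (318, [38.2, 55.9, 108.0]), (324, [37.5, 59.2, 108.5]), (330, [38.2, 62.5, 108.0]), (336, [38.6, 65.9, 107.7])]
250 [(310, [24.2, 52.3, 127.9]), (318, [25.6, 56.1, 127.2]), (324, [25.4, 59.0, 127.2]), (330, [23.9, 61.9, 128.1]), (336, [24.8, 64.8, 127.5])]
280 [(310, [8.1, 53.2, 149.8]), (318, [9.0, 56.4, 149.4]), (324, [8.9, 58.8, 149.4]), (330, [9.1, 61.2, 149.4]), (336, [8.6, 63.6, 149.6])]
320 [(310, [-5.7, 54.0, 169.3]), (318, [-4.9, 56.6, 169.0]), (324, [-4.4, 58.6, 168.9]), (330, [-4.5, 60.5, 168.9]), (336, [-5.1, 62.5, 169.1])]
tool 209 [(314, [8.3, -5.8, 26.1]), (324, [8.9, 0.7, 24.3]), (334, [7.5, 7.3, 28.6])]
tool 212 [(314, [8.6, -5.6, 19.5]), (324, [8.6, 0.7, 19.7]), (334, [6.9, 7.2, 24.3])]
tool 216 [(314, [6.9, -5.6, 17.0]), (324, [7.1, 0.6, 16.5]), (334, [7.5, 6.8, 15.4])]
tool 250 [(314, [6.8, -4.6, -29.3]), (324, [6.6, 0.3, -29.0]), (334, [7.1, 5.1, -29.9])]
tool 300 [(314, [7.0, -3.7, -69.4]), (324, [7.1, -0.1, -69.5]), (334, [7.6, 3.5, -70.2])]
tool 330 [(314, [6.7, -3.3, -84.6]), (324, [6.7, -0.2, -84.6]), (334, [6.4, 3.0, -84.3])]
deck 1989 [[16.5 46.  23.6]
 [39.  58.2 24.8]
 [69.2 70.9 26. ]]
rim [[-49.6 -98.2  29.6]
 [ 24.4  20.4  32.7]
 [ 72.8  98.5  34.1]]
cork [-30.45141239   1.31950097   3.15002837] [ 6.84299611 42.91628981  7.76779821]
```

Run:
```python
from lay import *
from meas import *
p,R,s=pose()
I,D,C,P=load("w4")
K,Rc,t=C;o=R.inv().apply(-Rc.T@t-p)
print(I[200:216,322].tolist())
for v in(205,206,207,208):
    d=R.inv().apply(Rc.T@np.linalg.inv(K)@np.array([322,v,1.]))
    q=o+d*(.0069-o[0])/d[0];print(v,(q*1000).round(1),R.apply(q)+p)
```

```text
[[158, 149, 137], [160, 150, 138], [160, 151, 139], [161, 152, 140], [156, 147, 133], [145, 133, 110], [117, 100, 65], [69, 62, 43], [38, 36, 35], [31, 31, 31], [28, 29, 26], [44, 40, 40], [60, 58, 53], [71, 69, 63], [107, 106, 95], [131, 129, 115]]
205 [ 6.9 -0.6 38.4] [0.6348143  0.02565074 0.0719953 ]
206 [ 6.9 -0.6 36.3] [0.63360116 0.02585489 0.07373916]
207 [ 6.9 -0.6 34.2] [0.63241059 0.02605523 0.07545058]
208 [ 6.9 -0.6 32.1] [0.63124196 0.02625188 0.07713046]
```

```bash
sed -i 's/^def gpose.*/def gpose(G,lean,yaw=180+YAW):/; s/    R=down(yaw,-lean);return.*/    R=down(yaw,-lean);return G-R.apply([.0029,0,-GO]),R/' lay.py
sed -i 's/y=.058)/y=.0584)/' lay.py
python3 - <<'E'
from lay import *
p,R,s=pose()
a=bar(35,.064,.030,35)
rows(p,R,*a,n=3)
b=bar(35,.064,.0225,35)
rows(*a,*b,n=3)
E
```

```text
[{"linear": [0.032, 0.0, 0.049], "dr": [0.0, 0.001, 0.0]}, {"linear": [0.032, -0.001, 0.049], "dr": [0.0, 0.001, 0.001]}, {"linear": [0.032, 0.0, 0.049], "dr": [0.0, 0.0, 0.0]}]
n 3 d 0.044 ang 0.2 end [0.6201 0.0285 0.0635]
[{"linear": [0.006, 0.0, 0.008], "dr": [0.0, 0.0, 0.0]}, {"linear": [0.006, 0.0, 0.008], "dr": [0.0, 0.0, 0.0]}, {"linear": [0.005, 0.0, 0.009], "dr": [0.0, 0.0, 0.0]}]
n 3 d 0.0075 ang 0.0 end [0.6201 0.0284 0.0559]
```

Emit:
{"name": "send_rows", "arguments": {"increments": [{"linear": [0.032,0.0,0.049],"dr": [0,0,0]},{"linear": [0.032,0,0.049],"dr": [0.0,0,0]},{"linear": [0.032,0.0,0.049],"dr": [0.0,0.0,0.0]},{"linear": [0.006,0.0,0.008],"dr": [0.0,0.0,0.0]},{"linear": [0.006,0.0,0.008],"dr": [0.0,0.0,0.0]},{"linear": [0,0,0],"dr": [0,0,0]}], "newtons": 20}}

```text
t: 7.85
tool_pos: [0.6188, 0.0279, 0.0572]
tcp_rot: [0.3, 0.081, 0.95, -0.026]
contact_force: [-0.3, 0.3, -1.9]
opening: 0.232
```

Run:
```python
from lay import *
from meas import *
p,R,s=pose();print(p.round(4),s["contact_force"],s["moment"],s["opening"])
print(bar(35,.064,.024,35)[0])
import json
# arc sequence from current pose
ph=np.linspace(35,90,12)[1:]
P0,R0=p,R;tot=[]
for f in ph:
    t=bar(f,.064,.0235,35*(90-f)/55)
    l=np.round(R0.inv().apply(t[0]-P0)/.25,3);dr=np.round((R0.inv()*t[1]).as_rotvec()/(np.pi/2),3)
    P0=P0+R0.apply(l*.25);R0=R0*Ro.from_rotvec(dr*np.pi/2)
    print(round(f),json.dumps({"linear":(l+0.).tolist(),"dr":(dr+0.).tolist()}))
print(P0)
```

```text
[0.6188 0.0279 0.0572] [-0.32608106  0.32438383 -1.89136608] [0.29382037 0.92718344 0.08196806] 0.23194615621004447
[0.62002857 0.02840698 0.05744715]
40 {"linear": [0.036, 0.003, 0.004], "dr": [-0.001, 0.036, 0.001]}
45 {"linear": [0.038, 0.0, 0.004], "dr": [0.0, 0.036, 0.0]}
50 {"linear": [0.038, 0.0, 0.008], "dr": [0.0, 0.035, 0.0]}
55 {"linear": [0.036, 0.0, 0.012], "dr": [0.0, 0.036, 0.0]}
60 {"linear": [0.035, 0.0, 0.016], "dr": [0.0, 0.035, 0.0]}
65 {"linear": [0.032, 0.0, 0.019], "dr": [0.0, 0.035, 0.0]}
70 {"linear": [0.029, 0.0, 0.022], "dr": [0.0, 0.036, 0.0]}
75 {"linear": [0.026, 0.0, 0.024], "dr": [0.001, 0.035, 0.0]}
80 {"linear": [0.022, 0.0, 0.027], "dr": [0.0, 0.035, 0.0]}
85 {"linear": [0.018, 0.0, 0.028], "dr": [0.0, 0.036, 0.0]}
90 {"linear": [0.015, 0.0, 0.028], "dr": [0.0, 0.035, 0.0]}
[ 0.55683585  0.03934006 -0.01843886]
```

Emit:
{"name": "send_rows", "arguments": {"increments": [{"linear": [0.036,0.003,0.006],"dr": [0,0.036,0]},{"linear": [0.038,0.0,0.004],"dr": [0.0,0.036,0.0]},{"linear": [0.038,0.0,0.008],"dr": [0.0,0.035,0.0]},{"linear": [0,0,0],"dr": [0,0,0]}]}}

```text
t: 8.35
tool_pos: [0.6037, 0.0305, 0.044]
tcp_rot: [0.225, 0.084, 0.97, -0.021]
contact_force: [-3.9, -1.7, 10.8]
opening: 0.224
```

```bash
cat > st.py <<'E'
from lay import *
from shot import *
import sys
def chk(n,crop=None):
    p,R,s=pose();print(p.round(4),np.round(s["contact_force"],1),np.round(s["moment"],2),round(s["opening"],3))
    I,D,C,P=shot("w"+n)
    I,D,C,P=shot("s"+n,"side");save("s%sz"%n,I[130:300,180:380],4)
E
python3 -c "
from st import *
chk('5')"
```

```text
[0.6037 0.0305 0.044 ] [-3.9 -1.7 10.8] [-0.53 -0.32 -0.31] 0.224
```

View pics/w5.png

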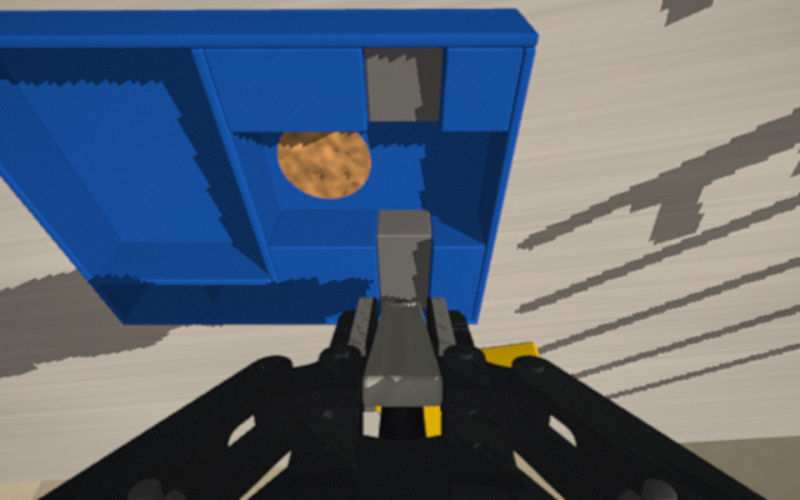

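View pics/s5z.png

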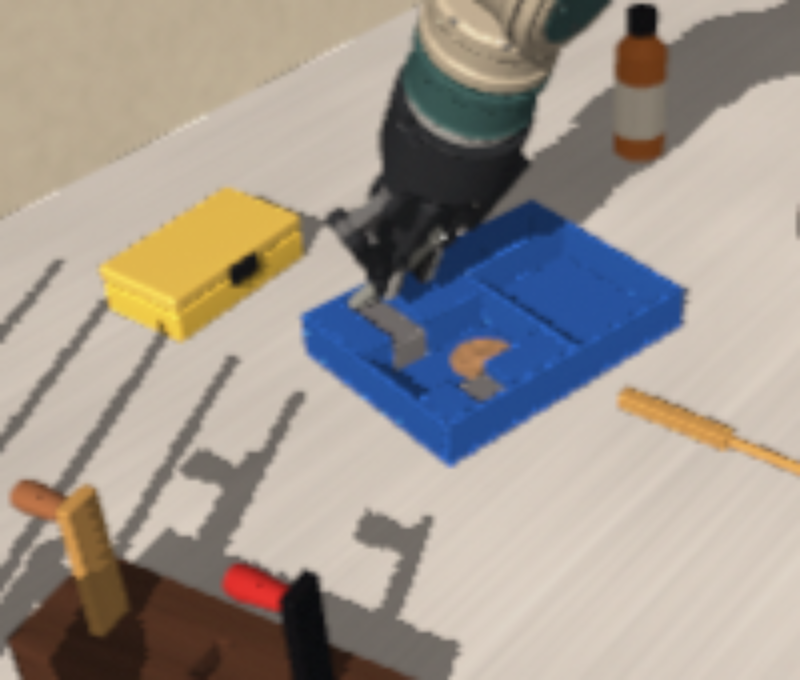

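The bar end is on the groove deck at (403,300) with about 11 N contact, and the bar has begun turning in the pads. Continue along the arc.

Emit:
{"name": "send_rows", "arguments": {"increments": [{"linear": [0.036,0.0,0.012],"dr": [0.0,0.036,0.0]},{"linear": [0.035,0.0,0.016],"dr": [0.0,0.035,0.0]},{"linear": [0.032,0.0,0.019],"dr": [0.0,0.035,0.0]},{"linear": [0,0,0],"dr": [0,0,0]}]}}

```text
t: 8.95
tool_pos: [0.5826, 0.0345, 0.0206]
tcp_rot: [0.141, 0.085, 0.986, -0.013]
contact_force: [-0.6, -0.8, 4.0]
opening: 0.233
```

```bash
python3 -c "
from st import *
chk('6')
from meas import *
I,D,C,P=load('w6')
p,R,s=pose()
T=R.inv().apply(P.reshape(-1,3)-p).reshape(P.shape)*1000
for v in range(225,330,8): print(v,T[v,321].round(1),I[v,321])
"
```

```text
[0.5826 0.0345 0.0206] [-0.6 -0.8  4. ] [-0.24 -0.24 -0.1 ] 0.233
225 [ 0.3 -0.5 12.5] [97 95 89]
233 [-2.1 -0.5  5.9] [99 95 91]
241 [-4.1 -0.5 -0.9] [99 97 92]
249 [ 29.1  -0.4 -77.1] [172 169 152]
257 [ 27.7  -0.4 -79.7] [175 172 155]
265 [ 25.7  -0.4 -81.1] [173 169 153]
273 [ 20.1  -0.4 -76.4] [104 103  93]
281 [ 18.7  -0.4 -79.1] [21 20 23]
289 [ 16.2  -0.4 -79.7] [25 23 25]
297 [ 15.3  -0.4 -82.7] [26 23 24]
305 [ 12.9  -0.4 -83.5] [28 26 28]
313 [ 12.2  -0.4 -86.4] [14 13 11]
321 [ 10.5  -0.4 -88. ] [20 19 17]
329 [ 10.1  -0.4 -91. ] [18 17 20]
```

View pics/w6.png

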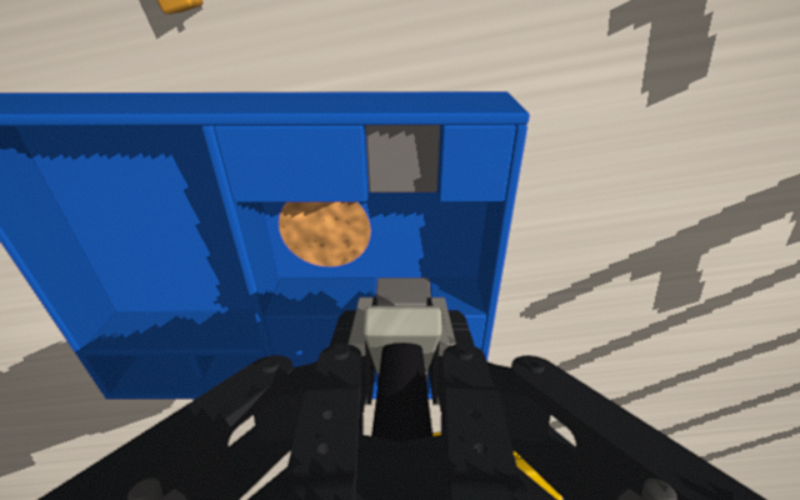

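The bar's knob end face is at (403,322), turned about 45–50° relative to the tool, force 4 N. Continue.

Emit:
{"name": "send_rows", "arguments": {"increments": [{"linear": [0.029,0.0,0.022],"dr": [0.0,0.036,0.0]},{"linear": [0.026,0.0,0.024],"dr": [0.0,0.035,0.0]},{"linear": [0.022,0.0,0.027],"dr": [0.0,0.035,0.0]},{"linear": [0,0,0],"dr": [0,0,0]}]}}

```text
t: 9.55
tool_pos: [0.5654, 0.0375, -0.0042]
tcp_rot: [0.056, 0.085, 0.995, -0.005]
contact_force: [0.4, -1.1, 2.2]
opening: 0.23
```

```bash
python3 -c "
from st import *
chk('7')
"
```

```text
[ 0.5654  0.0375 -0.0042] [ 0.4 -1.1  2.2] [-0.09 -0.39  0.  ] 0.23
```

View pics/w7.png

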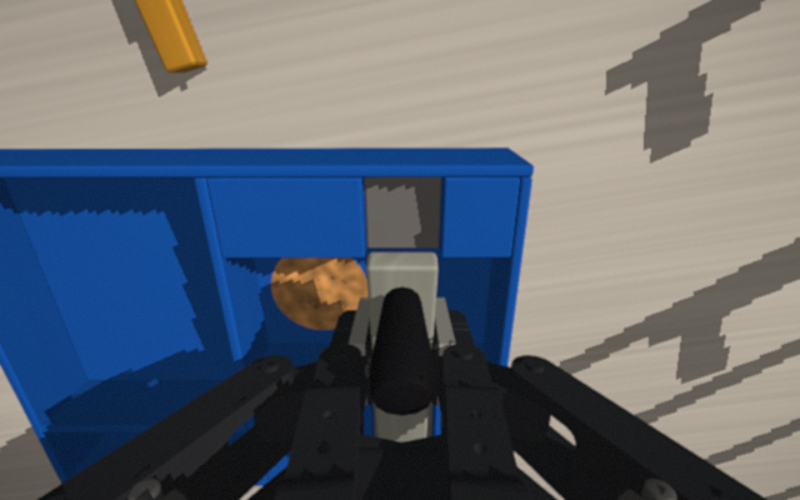

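View pics/s7z.png

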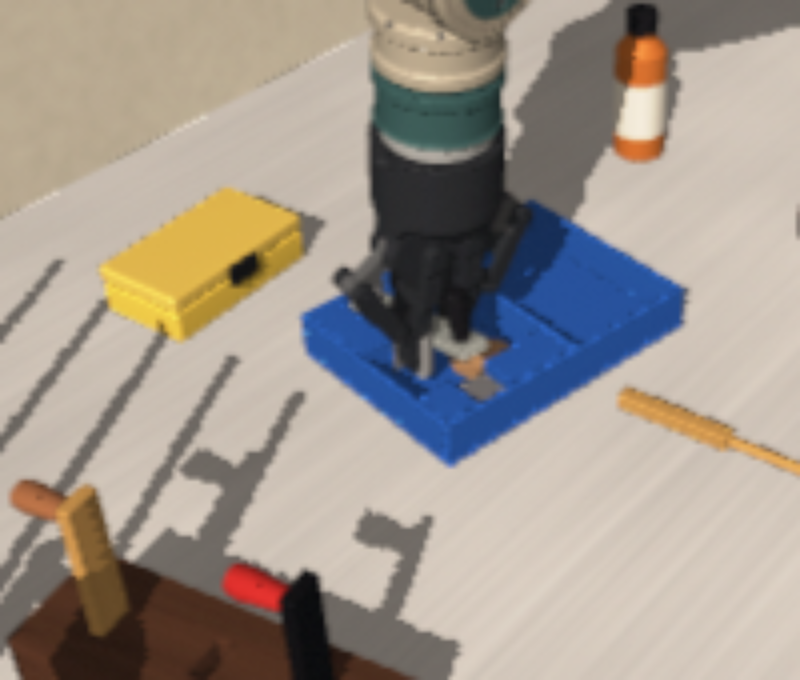

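Bar nearly flat: the knob end edge is at (403,255) and the knob at (403,350), facing up between the fingers. Measure its height.

```bash
cat > barm.py <<'E'
from st import *
def barm(n):
    I,D,C,P=load(n);a=np.radians(YAW);d=P[...,:2]-TC
    T=np.stack([d[...,0]*np.cos(a)+d[...,1]*np.sin(a),-d[...,0]*np.sin(a)+d[...,1]*np.cos(a),P[...,2]],-1)*1000
    return I,D,T
E
python3 -c "
from barm import *
I,D,T=barm('w7')
for v in(198,202,206,210,214,220,228,236,260,280,310,330,340,345,348): print(v,T[v,300].round(1),T[v,322].round(1),T[v,343].round(1),I[v,322])
"
```

```text
198 [-42.5  48.2  24.8] [-42.4  58.1  24.4] [-42.8  67.5  25.3] [57 62 78]
202 [-53.2  50.3  52.1] [-53.   58.1  51.7] [-53.   65.6  51.7] [118 115 105]
206 [-52.1  50.3  53.1] [-52.2  58.1  53.4] [-52.2  65.5  53.3] [137 135 121]
210 [-51.8  50.5  55.8] [-52.2  58.1  56.5] [-52.2  65.3  56.5] [137 135 121]
214 [-51.8  50.6  58.7] [-51.1  58.1  57.4] [-51.   65.3  57.1] [164 161 146]
220 [-49.   50.5  57.9] [-49.1  58.1  58.1] [-49.1  65.3  57.9] [131 128 115]
228 [-45.1  50.3  56.5] [-45.2  58.1  56.7] [-45.1  65.5  56.4] [122 121 109]
236 [-40.9  50.1  54.9] [-44.6  58.1  61.1] [-42.1  65.6  56.9] [21 18 19]
260 [-30.1  49.8  54.4] [-42.9  58.1  72.6] [-29.2  66.2  53.1] [23 18 23]
280 [-39.5  51.5  78. ] [-42.5  58.1  81.6] [-39.5  64.3  77.9] [17 16 17]
310 [-36.2  52.   86.6] [-37.4  58.1  87.9] [-37.1  63.8  87.5] [20 19 20]
330 [37.7 46.1 24.1] [-28.4  58.1  86.3] [36.8 69.8 24.9] [10 11  9]
340 [44.  46.  25.2] [26.7 58.2 40.6] [44.6 70.  24.6] [77 76 68]
345 [47.7 45.9 25.3] [30.8 58.2 39.9] [49.2 70.2 24. ] [75 74 68]
348 [51.8 45.7 23.8] [32.7 58.2 40.1] [50.4 70.2 25. ] [118 115 104]
```

Emit:
{"name": "send_rows", "arguments": {"increments": [{"linear": [0.018,0.0,0.028],"dr": [0.0,0.036,0.0]},{"linear": [0.015,0.0,0.028],"dr": [0.0,0.035,0.0]},{"linear": [0,0,0],"dr": [0,0,0]}]}}

```text
t: 10.02
tool_pos: [0.557, 0.0389, -0.0195]
tcp_rot: [0.0, 0.086, 0.996, -0.001]
contact_force: [1.5, 0.0, 2.4]
opening: 0.227
```

```bash
python3 -c "
from barm import *
chk('8')
I,D,T=barm('w8')
for v in range(210,350,7): print(v,T[v,300].round(1),T[v,322].round(1),T[v,343].round(1),I[v,322])
"
```

```text
[ 0.557   0.0389 -0.0195] [1.5 0.  2.4] [-0.02 -0.43  0.06] 0.227
210 [-49.8  49.6  35.5] [-50.   58.   35.8] [-50.   65.9  36. ] [120 118 105]
217 [-47.3  49.6  36.3] [-50.5  58.   44.5] [-47.   66.   35.5] [17 15 17]
224 [-44.2  49.5  35.7] [-51.7  58.   53.9] [-44.2  66.1  35.5] [10 11 12]
231 [-41.6  49.5  36.5] [-52.   58.   60.2] [-41.2  66.1  35.4] [13 10 14]
238 [-38.1  49.4  35.2] [-51.2  58.   63.5] [-38.2  66.2  35.4] [16 13 18]
245 [-48.2  51.4  62. ] [-51.2  58.   68.2] [-48.2  64.3  62. ] [19 18 21]
252 [-47.3  51.5  64.8] [-48.9  58.   67.9] [-47.2  64.1  64.6] [20 21 22]
259 [-47.   51.8  68.4] [-47.   58.   68.5] [-46.3  64.   67.1] [24 22 23]
266 [-43.9  51.6  66.9] [-44.3  58.   67.7] [-44.5  64.   68. ] [22 20 23]
273 [-42.3  51.6  68. ] [-42.6  58.   68.6] [-41.6  64.1  66.8] [19 17 18]
280 [-19.2  49.   35. ] [-39.9  58.   67.9] [-18.8  66.7  34.3] [15 15  7]
287 [-16.1  49.   35.2] [-36.9  58.   66.9] [-15.5  66.7  34.3] [51 49 46]
294 [-12.9  48.9  35.5] [-12.5  58.   34.8] [-12.4  66.8  34.6] [75 76 68]
301 [-8.8 48.8 34.4] [-8.4 58.  33.8] [-9.  66.9 34.6] [76 76 68]
308 [-5.  48.7 33.9] [-4.5 58.1 33.3] [-5.4 67.  34.4] [75 75 68]
315 [-1.5 48.6 34. ] [-1.5 58.1 34. ] [-2.1 67.  34.7] [75 75 66]
322 [ 1.7 48.6 34.5] [ 2.2 58.1 33.9] [ 2.6 67.2 33.3] [75 74 67]
329 [ 5.8 48.5 33.9] [ 5.  58.1 34.8] [ 6.5 67.3 33. ] [73 71 65]
336 [ 8.8 48.5 34.7] [ 9.4 58.1 34. ] [ 9.2 67.3 34.2] [76 74 67]
343 [13.7 48.3 33.5] [13.2 58.1 34. ] [12.7 67.3 34.5] [74 73 65]
```

View pics/w8.png

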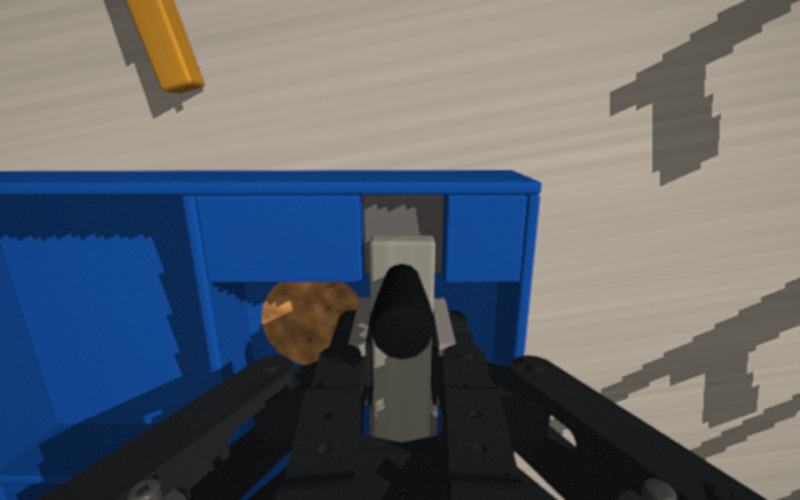

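The bar lies along the groove with the knob up, about 1.5° and 2–3 mm short of flat. Lower the last bit slowly.

Emit:
{"name": "send_rows", "arguments": {"increments": [{"linear": [0,0.0,0.005],"dr": [0.0,0,0.0]},{"linear": [0,0.0,0.005],"dr": [0.0,0,0.0]},{"linear": [0,0,0.003],"dr": [0,0,0]},{"linear": [0,0,0],"dr": [0,0,0]}]}}

```text
t: 10.62
tool_pos: [0.557, 0.0389, -0.0203]
tcp_rot: [0.0, 0.086, 0.996, -0.001]
contact_force: [-3.8, -0.8, 15.8]
opening: 0.223
```

```bash
python3 -c "
from barm import *
chk('9')
I,D,T=barm('w9')
for v in (196,200,204,207,210,216,222,228,234,290,300,310,320,330,340,347): print(v,T[v,300].round(1),T[v,322].round(1),T[v,343].round(1),I[v,322])
q=T[(abs(T[...,2]-32)<6)&(abs(T[...,1]-58)<7)];
for lo,hi in((-55,-45),(-45,-35),(-15,-5),(-5,5),(5,15)):
  m=q[(q[:,0]>lo)&(q[:,0]<hi)];print(lo,len(m),np.median(m[:,2]) if len(m) else '')
"
```

```text
[ 0.557   0.0389 -0.0203] [-3.8 -0.8 15.8] [0.02 0.53 0.02] 0.223
196 [-55.7  49.8  35.2] [-55.5  58.   34.6] [-55.3  65.9  33.8] [138 135 121]
200 [-53.8  49.7  34.3] [-54.   58.   34.7] [-54.2  65.8  35.5] [135 133 119]
204 [-52.5  49.7  35.2] [-52.1  58.   33.8] [-52.3  65.9  34.3] [135 133 119]
207 [-90.5  57.9 147.3] [-50.9  58.   34. ] [-51.2  65.9  34.8] [136 134 119]
210 [-50.2  49.7  35.4] [-50.   58.   34.7] [-50.1  65.9  34.9] [98 94 85]
216 [-47.3  49.5  34. ] [-50.9  58.   43.6] [-47.5  66.   34.5] [ 8 12 17]
222 [-45.3  49.6  35.3] [-51.5  58.   50.5] [-44.7  66.1  33.7] [17 15 16]
228 [-42.4  49.5  34.2] [-52.1  58.   57.1] [-42.7  66.1  34.9] [16 11 19]
234 [-40.   49.4  34.6] [-51.6  58.   60.4] [-39.7  66.2  33.8] [16 15 18]
290 [-13.9  48.9  33.2] [-14.6  58.   34.1] [-14.9  66.7  34.6] [77 75 67]
300 [-8.9 48.7 32.9] [-9.9 58.  34.3] [-9.9 66.8 34.3] [78 76 69]
310 [-4.5 48.7 33.7] [-5.  58.1 34.3] [-4.9 66.9 34.2] [74 73 67]
320 [ 0.7 48.6 33.6] [ 0.4 58.1 33.9] [ 0.6 67.1 33.5] [75 73 67]
330 [ 6.  48.5 33.4] [ 6.2 58.1 33.1] [ 6.3 67.2 33. ] [73 72 66]
340 [11.5 48.4 33.2] [11.4 58.1 33.2] [11.3 67.3 33.3] [74 72 65]
347 [14.9 48.3 33.6] [15.5 58.1 32.9] [15.4 67.4 33. ] [75 73 66]
-55 688 34.71034935805176
-45 34 34.41491690657799
-15 671 34.0105090370161
-5 632 33.77857585005168
5 591 33.62824784961326
```

15.8 N of support at z −0.0203, so it is seated (any remaining gap is at most ~1.5 mm). Open slightly, within the finger room.

Emit:
{"name": "send_rows", "arguments": {"increments": [{"linear": [0,0.0,0],"dr": [0.0,0,0.0]},{"linear": [0,0.0,0],"dr": [0.0,0,0.0]},{"linear": [0,0,0],"dr": [0,0,0]}], "fingers": 36}}

```text
t: 11.1
tool_pos: [0.5569, 0.0373, -0.021]
tcp_rot: [0.0, 0.086, 0.996, -0.002]
contact_force: [-1.8, -3.3, 10.2]
opening: 0.36
```

```bash
python3 -c "
from barm import *
chk('10')
I,D,T=barm('w10')
q=T[(abs(T[...,2]-32)<6)&(abs(T[...,1]-58)<7)];
for lo,hi in((-55,-45),(-45,-35),(-15,-5),(-5,5),(5,15)):
  m=q[(q[:,0]>lo)&(q[:,0]<hi)];print(lo,len(m),np.median(m[:,2]) if len(m) else '')
"
```

```text
[ 0.5569  0.0373 -0.021 ] [-1.8 -3.3 10.2] [-0.6   0.38  0.05] 0.36
-55 680 32.68257616264
-45 22 32.44860890190836
-15 668 32.63351549377573
-5 651 32.681296084594045
5 594 32.683041666781534
```

View pics/w10.png

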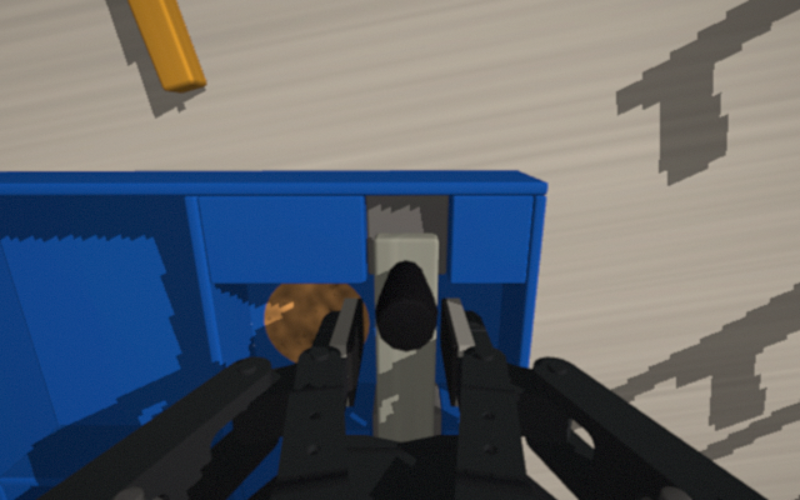

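Released. The bar top reads a uniform 32.6 mm (deck 24 + 8), so it lies flat, and the touch on the trench floor gives the true tip offset (tip = TCP z + 25 mm). Retreat straight up.

Emit:
{"name": "send_rows", "arguments": {"increments": [{"linear": [0,0.0,-0.04],"dr": [0.0,0,0.0]},{"linear": [0,0.0,-0.12],"dr": [0.0,0,0.0]},{"linear": [0,0,-0.2],"dr": [0,0,0]},{"linear": [0,0,-0.24],"dr": [0,0,0]},{"linear": [0,0,-0.2],"dr": [0,0,0]}]}}

```text
t: 11.82
tool_pos: [0.556, 0.0395, 0.1793]
tcp_rot: [-0.0, 0.085, 0.996, -0.001]
contact_force: [0.7, 0.1, 0.0]
opening: 0.364
```

```bash
python3 -c "
from barm import *
I,D,T=barm('w10')
p,R,s=pose();print(p)
shot('w11')
rows(p,R,np.array([.4374,-.2693,.15]),down(185.5))
"
```

```text
[0.55598824 0.03948107 0.17933495]
[{"linear": [0.043, -0.216, 0.02], "dr": [0.0, 0.0, -0.028]}, {"linear": [0.052, -0.214, 0.02], "dr": [0.0, 0.0, -0.028]}, {"linear": [0.062, -0.212, 0.02], "dr": [0.0, 0.0, -0.029]}, {"linear": [0.071, -0.209, 0.02], "dr": [0.0, 0.0, -0.028]}, {"linear": [0.08, -0.205, 0.02], "dr": [0.0, 0.0, -0.029]}, {"linear": [0.09, -0.202, 0.019], "dr": [-0.001, -0.001, -0.028]}]
n 6 d 0.3321 ang 15.3 end [ 0.4374 -0.2694  0.15  ]
```

View pics/w11.png

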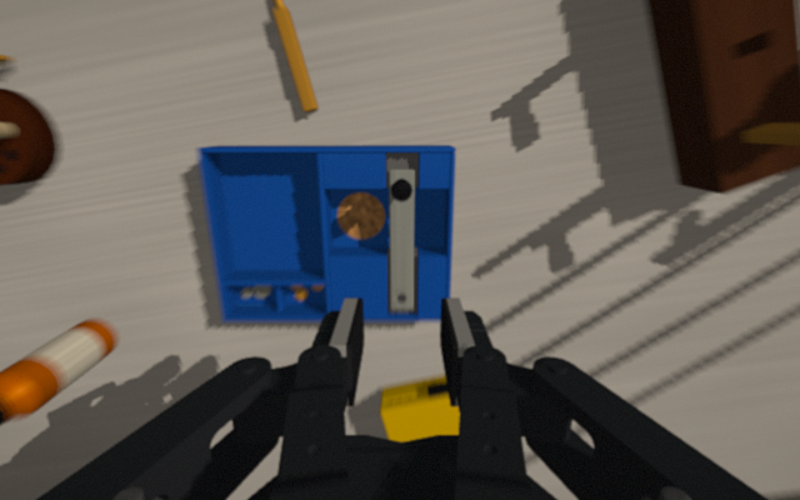

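The crank lies flat in its groove (picture (402,240)), knob up at (402,188). On to the reel.

Emit:
{"name": "send_rows", "arguments": {"increments": [{"linear": [0.043,-0.216,0.02],"dr": [0.0,0.0,-0.028]},{"linear": [0.052,-0.214,0.02],"dr": [0.0,0.0,-0.028]},{"linear": [0.062,-0.212,0.02],"dr": [0.0,0.0,-0.029]},{"linear": [0.071,-0.209,0.02],"dr": [0.0,0.0,-0.028]},{"linear": [0.08,-0.205,0.02],"dr": [0.0,0.0,-0.029]},{"linear": [0.09,-0.202,0.019],"dr": [0,0,-0.028]},{"linear": [0,0,0],"dr": [0,0,0]},{"linear": [0,0,0],"dr": [0,0,0]}], "fingers": 85}}

```text
t: 12.88
tool_pos: [0.4375, -0.2689, 0.1476]
tcp_rot: [-0.001, -0.047, 0.999, 0.0]
contact_force: [0.4, -0.2, 0.5]
opening: 0.848
```

```bash
python3 -c "
from barm import *
p,R,s=pose();print(p,R.as_euler('xyz',degrees=True))
I,D,C,P=shot('w12')
z=P[...,2];T=R.inv().apply(P.reshape(-1,3)-p).reshape(P.shape)
k=(D>0)&(z>.046)&(z<.055)&(abs(T[...,0])<.03)&(abs(T[...,1])<.05)
n,l,st,c=cv2.connectedComponentsWithStats(k.astype(np.uint8))
for i in range(1,n):
  if st[i,4]>30:
    q=P[l==i];print(st[i,4],q.mean(0).round(4),np.round(cv2.minEnclosingCircle((q[:,:2]*1000).astype(np.float32)),1) if 0 else cv2.minEnclosingCircle((q[:,:2]*1000).astype(np.float32)), T[l==i].mean(0).round(4))
f=(D>0)&(z>.024)&(z<.033)&(abs(T[...,0])<.06)&(abs(T[...,1])<.06);q=P[f];print(np.median(z[f]))
"
```

```text
[ 0.43751856 -0.26888188  0.14764585] [ 1.79980083e+02 -1.05946040e-01 -1.74558736e+02]
184 [ 0.4383 -0.2923  0.0503] ((438.7678527832031, -292.3687744140625), 6.72584867477417) [ 0.0013 -0.0234  0.0973]
186 [ 0.4342 -0.247   0.0503] ((434.6043701171875, -246.8023223876953), 6.717216968536377) [0.001  0.0221 0.0973]
0.028755684360387668
```

View pics/w12.png

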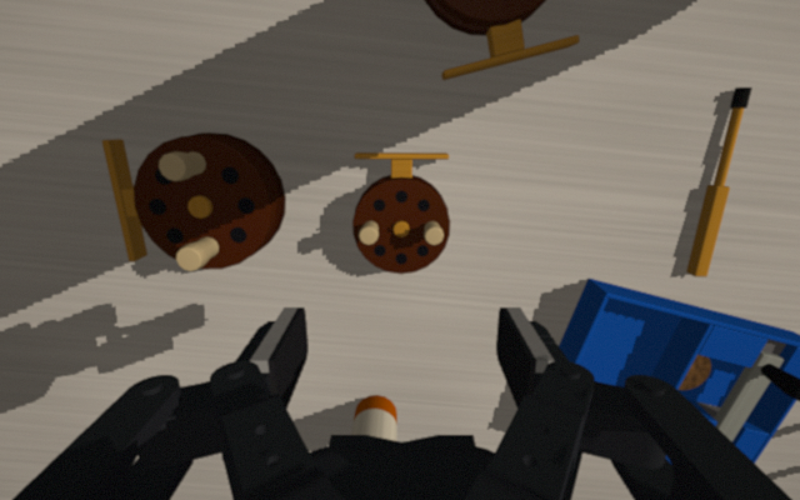

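Small reel at (401,225), knobs centred between the pads; measured mid (0.4366, −0.2696), knob tops at 50 mm. Descend.

Emit:
{"name": "send_rows", "arguments": {"increments": [{"linear": [0.004,-0.003,0.2],"dr": [0.0,0.001,0]},{"linear": [0,0,0.2],"dr": [0.0,0.0,0]},{"linear": [0,0,0.1],"dr": [0.0,0.0,0]},{"linear": [0,0,0.05],"dr": [0.0,0.0,0]},{"linear": [0,0,0.028],"dr": [0.0,0.0,0]},{"linear": [0,0,0],"dr": [0,0,0]}]}}

```text
t: 13.68
tool_pos: [0.4377, -0.2708, 0.0042]
tcp_rot: [-0.001, -0.048, 0.999, -0.001]
contact_force: [0.8, -0.9, -0.1]
opening: 0.851
```

```bash
python3 -c "
from barm import *
p,R,s=pose();print(p,s['contact_force'])
I,D,C,P=shot('w13')
I,D,C,P=shot('s13','side');save('s13z',I[120:240,300:480],4)
"
```

```text
[ 0.43772967 -0.27083262  0.00422409] [ 0.82420594 -0.90487475 -0.13423041]
```

View pics/w13.png

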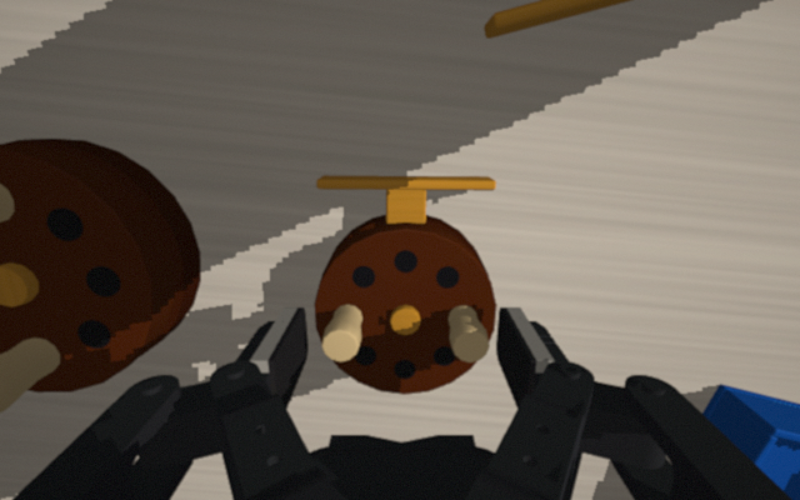

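View pics/s13z.png

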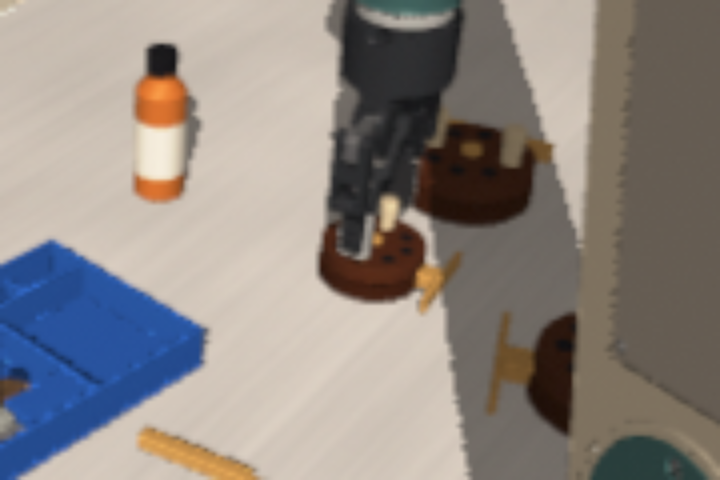

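The knobs at (343,332) and (468,332) sit between the pads and the tips stand above the drum. Close softly.

Emit:
{"name": "send_rows", "arguments": {"increments": [{"linear": [0,0,0],"dr": [0.0,0,0]},{"linear": [0,0,0],"dr": [0.0,0.0,0]},{"linear": [0,0,0],"dr": [0,0,0]},{"linear": [0,0,0],"dr": [0,0,0]}], "fingers": 55, "newtons": 30}}

```text
t: 14.28
tool_pos: [0.4379, -0.2712, 0.0052]
tcp_rot: [-0.0, -0.048, 0.999, -0.001]
contact_force: [-0.5, 1.4, 5.9]
opening: 0.675
```

Emit:
{"name": "send_rows", "arguments": {"increments": [{"linear": [0,0,-0.02],"dr": [0.0,0,0]},{"linear": [0,0,-0.06],"dr": [0.0,0.0,0]},{"linear": [0,0,-0.14],"dr": [0,0,0]},{"linear": [0,0,-0.14],"dr": [0,0,0]},{"linear": [0,0,-0.1],"dr": [0,0,0]},{"linear": [0,0,0],"dr": [0,0,0]}]}}

```text
t: 15.02
tool_pos: [0.4392, -0.2722, 0.1216]
tcp_rot: [0.001, -0.048, 0.999, -0.003]
contact_force: [-0.2, -0.8, -1.6]
opening: 0.674
```

```bash
python3 -c "
from barm import *
p,R,s=pose();print(p,s['contact_force'],s['opening'])
I,D,C,P=shot('w14')
I,D,C,P=shot('s14','side');save('s14z',I[60:240,300:480],4)
"
```

```text
[ 0.43922441 -0.27222824  0.12164065] [-0.17460948 -0.75995179 -1.60358665] 0.6739447767314112
```

View pics/w14.png

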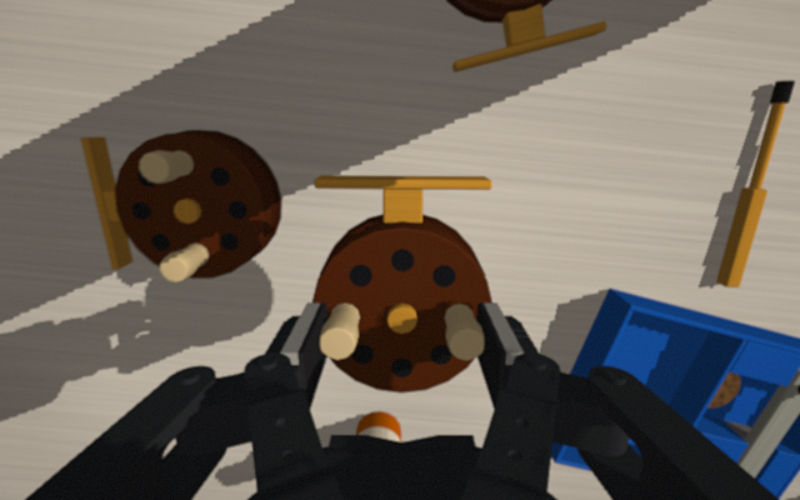

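View pics/s14z.png

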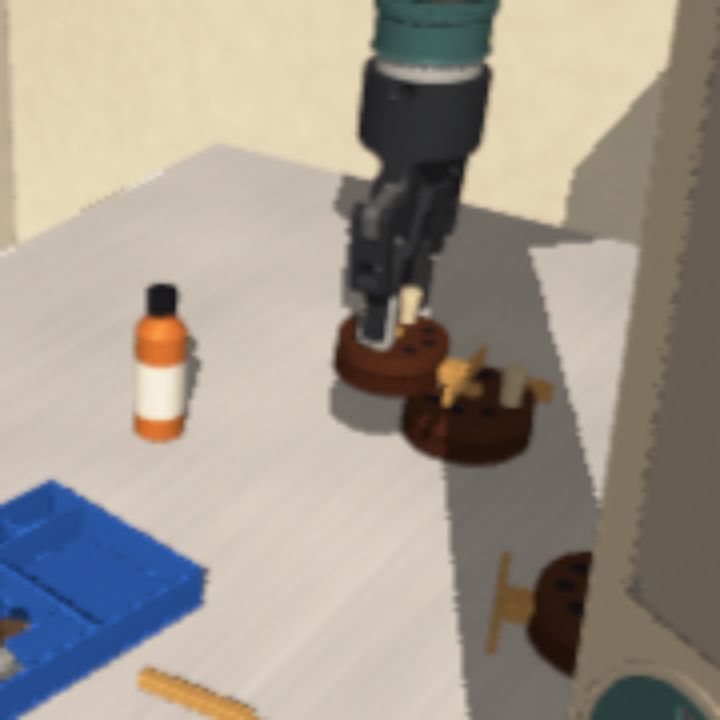

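The reel is held by its knobs, foot toward the robot. Measure its pose in the hand.

```bash
cat > reelm.py <<'E'
from st import *
def reelm(n,p,R):
    I,D,C,P=load(n);T=R.inv().apply(P.reshape(-1,3)-p).reshape(P.shape)*1000
    H=cv2.cvtColor(I,cv2.COLOR_RGB2HSV).astype(int)
    m=(D>0)&(abs(T[...,0])<60)&(abs(T[...,1])<45)&(T[...,2]>-60)&(T[...,2]<20)
    brown=m&(H[...,0]<12)&(H[...,1]>120)&(H[...,2]<140)
    q=T[brown];zz=np.median(q[:,2]);q=q[abs(q[:,2]-zz)<3]
    A=np.c_[q[:,:2],np.ones(len(q))];c=np.linalg.lstsq(A,q[:,2],rcond=None)[0]
    print("face z med",zz.round(1),"slopes deg x,y",np.degrees(c[:2]).round(2),"z0",c[2].round(2))
    cc,r=cv2.minEnclosingCircle(q[:,:2].astype(np.float32));print("circle",np.round(cc,1),round(r,1), "x range",np.percentile(q,[.5,99.5],0).round(1))
    f=T[m&(H[...,0]>12)&(H[...,0]<25)&(H[...,1]>130)&(T[...,0]>44)]
    if len(f): print("foot",rect(f/1000),f.max(0).round(1),f.min(0).round(1))
    k=T[m&(H[...,1]<110)&(H[...,2]>90)&(T[...,2]<zz-12)&(abs(abs(T[...,1])-23)<8)]
    for s in(1,-1):
        g=k[k[:,1]*s>0];print("knob",np.median(g,0).round(1),len(g))
E
python3 -c "
from reelm import *
p,R,s=pose();print(p)
reelm('w14',p,R)"
```

```text
[ 0.43699597 -0.27043887  0.11846644]
face z med -26.3 slopes deg x,y [0.64 0.2 ] z0 -26.43
circle [-0.7 -1.9] 36.8 x range [[-35.5 -35.  -28. ]
 [ 35.1  30.9 -24.3]]
foot (array([48.5, -2. ]), array([ 8.8, 68.8]), 0.3) [53.  32.4 -8.5] [ 44.1 -36.4 -18.4]
knob [  2.3  21.5 -48.1] 866
knob [  1.4 -24.3 -48.1] 886
```

```bash
python3 -c "
from reelm import *
p,R,s=pose();print(p,s['qd'].round(3))
shot('w15')
reelm('w15',p,R)
p,R,s=pose();print(p)"
```

```text
[ 0.43699597 -0.27043887  0.11846644] [-0.001  0.019 -0.028  0.002  0.001 -0.   ]
face z med -23.2 slopes deg x,y [ 0.42 -0.03] z0 -23.3
circle [ 1.3 -0. ] 36.9 x range [[-33.5 -33.1 -24.8]
 [ 37.   32.8 -21.3]]
foot (array([49.5,  0.1]), array([10.9, 69. ]), 0.1) [55.  34.6 -2.8] [ 44.1 -34.4 -15.4]
knob [  3.4  22.8 -45. ] 782
knob [  3.  -22.6 -44.9] 892
[ 0.43638021 -0.2699788   0.11764372]
```

```bash
python3 -c "
from reelm import *
p,R,s=pose()
t=tw(-.0077,-.0516,.062);print(t)
rows(p,R,np.array([t[0],t[1],.085]),down(180+YAW))"
```

```text
[ 0.54542955 -0.07033643  0.062     ]
[{"linear": [-0.128, 0.188, 0.032], "dr": [0.0, -0.001, 0.042]}, {"linear": [-0.115, 0.196, 0.032], "dr": [0.0, -0.001, 0.043]}, {"linear": [-0.101, 0.204, 0.033], "dr": [0.0, 0.0, 0.042]}, {"linear": [-0.088, 0.21, 0.032], "dr": [0.0, -0.001, 0.043]}]
n 4 d 0.2298 ang 15.3 end [ 0.5455 -0.0704  0.0851]
```

```bash
python3 -c "
from reelm import *
p,R,s=pose()
t=tw(-.0077,-.0516,.062)
rows(p,R,np.array([t[0],t[1],.085]),down(180+YAW),n=6)"
```

```text
[{"linear": [-0.085, 0.126, 0.021], "dr": [0.0, 0.0, 0.028]}, {"linear": [-0.08, 0.129, 0.021], "dr": [0.0, -0.001, 0.028]}, {"linear": [-0.074, 0.132, 0.022], "dr": [0.0, 0.0, 0.028]}, {"linear": [-0.068, 0.136, 0.022], "dr": [0.0, -0.001, 0.029]}, {"linear": [-0.061, 0.139, 0.022], "dr": [0.0, 0.0, 0.028]}, {"linear": [-0.055, 0.141, 0.021], "dr": [0.0, -0.001, 0.029]}]
n 6 d 0.2298 ang 15.3 end [ 0.5453 -0.0702  0.085 ]
```

Emit:
{"name": "send_rows", "arguments": {"increments": [{"linear": [-0.085,0.126,0.021],"dr": [0.0,0.0,0.028]},{"linear": [-0.08,0.129,0.021],"dr": [0.0,-0.001,0.028]},{"linear": [-0.074,0.132,0.022],"dr": [0.0,0.0,0.028]},{"linear": [-0.068,0.136,0.022],"dr": [0.0,-0.001,0.029]},{"linear": [-0.061,0.139,0.022],"dr": [0.0,0.0,0.028]},{"linear": [-0.055,0.141,0.021],"dr": [0.0,-0.001,0.029]},{"linear": [0,0,0],"dr": [0,0,0]},{"linear": [0,0,0],"dr": [0,0,0]},{"linear": [0,0,0],"dr": [0,0,0]}]}}

```text
t: 16.3
tool_pos: [0.5455, -0.0716, 0.0855]
tcp_rot: [0.001, 0.086, 0.996, -0.001]
contact_force: [0.0, 0.5, -2.5]
opening: 0.676
```

```bash
python3 -c "
from reelm import *
from barm import *
p,R,s=pose();print(p,s['qd'].round(3),R.as_euler('xyz',degrees=True))
shot('w16')
reelm('w16',p,R)
t=(p[:2]-TC);a=np.radians(YAW);print('tcp tray',t[0]*np.cos(a)+t[1]*np.sin(a),-t[0]*np.sin(a)+t[1]*np.cos(a))
I,D,T=barm('w16');H=cv2.cvtColor(I,cv2.COLOR_RGB2HSV).astype(int)
b=(H[...,0]>100)&(H[...,0]<130)&(H[...,1]>120)&(D>0)&(abs(T[...,0])<90)&(abs(T[...,1])<110)
q=T[b&(abs(T[...,2]-32.6)<2)];print('rim',np.percentile(q,[.5,99.5],0).round(1))
"
```

```text
[ 0.54550157 -0.07162513  0.08551655] [-0.005 -0.007  0.006  0.001  0.003  0.003] [-1.79901325e+02  7.78264087e-02  1.70122955e+02]
face z med -23.2 slopes deg x,y [ 0.34 -0.05] z0 -23.3
circle [ 1.3 -0.2] 36.8 x range [[-33.4 -33.5 -24.8]
 [ 37.   32.5 -21.2]]
foot (array([49.4, -0.4]), array([10.9, 69.1]), 0.2) [55.  34.2 -1.7] [ 44.  -35.  -15.7]
knob [  3.5  22.3 -45. ] 796
knob [  3.3 -22.8 -44.9] 876
tcp tray -0.007409683655935327 -0.05285763443870187
rim [[-73.9 -98.   30.7]
 [ 72.2  97.9  34.2]]
```

View pics/w16.png

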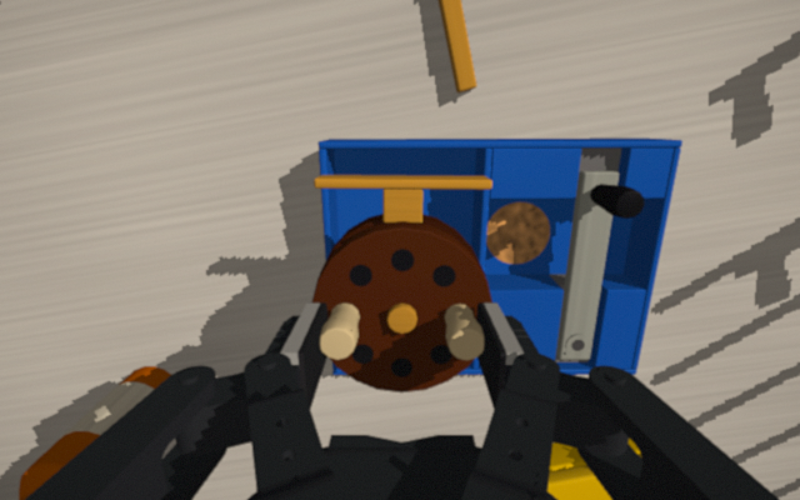

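Reel above the bay, aligned with the walls, needs +1.4 mm in y. Lower, slowly at the end.

Emit:
{"name": "send_rows", "arguments": {"increments": [{"linear": [0.001,0.005,0.08],"dr": [0,0,0]},{"linear": [0,0,0.08],"dr": [0,0,0]},{"linear": [0,0,0.04],"dr": [0,0,0]},{"linear": [0,0,0.03],"dr": [0,0,0]},{"linear": [0,0,0.02],"dr": [0,0,0]},{"linear": [0,0,0.02],"dr": [0,0,0]},{"linear": [0,0,0],"dr": [0,0,0]}]}}

```text
t: 17.23
tool_pos: [0.5463, -0.0697, 0.0184]
tcp_rot: [0.001, 0.086, 0.996, -0.001]
contact_force: [0.3, -0.2, -1.7]
opening: 0.674
```

```bash
python3 -c "
from reelm import *
p,R,s=pose();print(p,s['contact_force'])
t=(p[:2]-TC);a=np.radians(YAW);print('tcp tray',t[0]*np.cos(a)+t[1]*np.sin(a),-t[0]*np.sin(a)+t[1]*np.cos(a))
shot('w17');I,D,C,P=shot('s17','side');save('s17z',I[100:270,240:420],4)"
```

```text
[ 0.54629076 -0.06971889  0.01836582] [ 0.2658571  -0.16791775 -1.68260959]
tcp tray -0.0069564654321813135 -0.050844878285456876
```

View pics/w17.png

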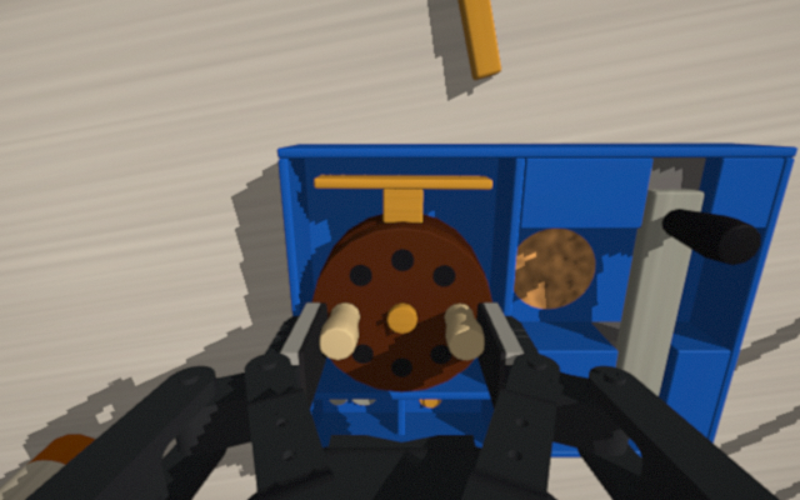

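View pics/s17z.png

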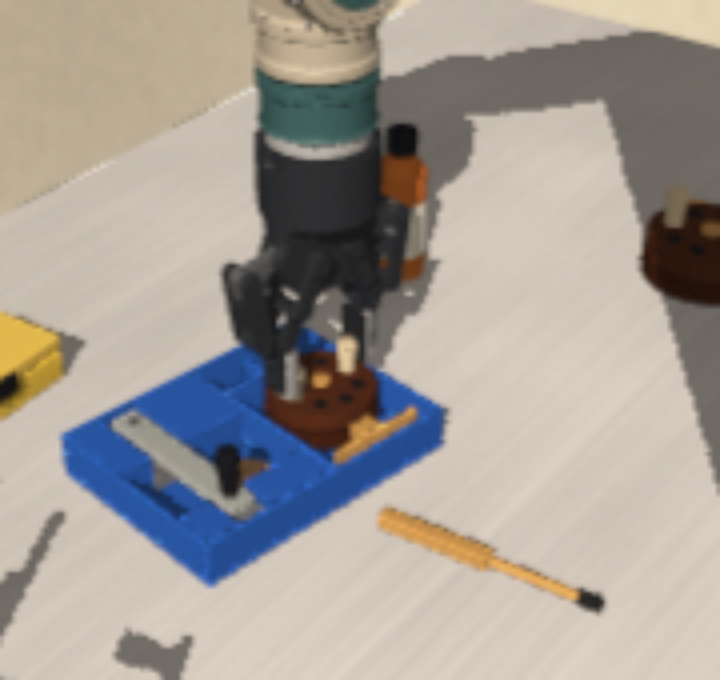

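The reel is inside the bay with clearance all round, about 9 mm to go.

Emit:
{"name": "send_rows", "arguments": {"increments": [{"linear": [0.001,-0.001,0.016],"dr": [0,0,0]},{"linear": [0,0,0.01],"dr": [0,0,0]},{"linear": [0,0,0.006],"dr": [0,0,0]},{"linear": [0,0,0.003],"dr": [0,0,0]},{"linear": [0,0,0],"dr": [0,0,0]}]}}

```text
t: 17.95
tool_pos: [0.5462, -0.07, 0.0097]
tcp_rot: [0.001, 0.086, 0.996, -0.001]
contact_force: [-0.2, 0.5, -2.3]
opening: 0.677
```

Emit:
{"name": "send_rows", "arguments": {"increments": [{"linear": [0,0,0.003],"dr": [0,0,0]},{"linear": [0,0,0.003],"dr": [0,0,0]},{"linear": [0,0,0],"dr": [0,0,0]}]}}

```text
t: 18.32
tool_pos: [0.5465, -0.0701, 0.0093]
tcp_rot: [0.002, 0.086, 0.996, -0.001]
contact_force: [-2.0, -0.1, 4.9]
opening: 0.672
```

Contact (+5 N after −2.3 N hanging): seated. Release and rise.

Emit:
{"name": "send_rows", "arguments": {"increments": [{"linear": [0,0,0],"dr": [0,0,0]},{"linear": [0,0,0],"dr": [0,0,0]},{"linear": [0,0,0],"dr": [0,0,0]}], "fingers": 85}}

```text
t: 18.7
tool_pos: [0.5463, -0.07, 0.0082]
tcp_rot: [0.001, 0.086, 0.996, -0.001]
contact_force: [0.0, 0.7, -0.6]
opening: 0.849
```

Emit:
{"name": "send_rows", "arguments": {"increments": [{"linear": [0,0,-0.04],"dr": [0,0,0]},{"linear": [0,0,-0.12],"dr": [0,0,0]},{"linear": [0,0,-0.24],"dr": [0,0,0]},{"linear": [0,0,-0.24],"dr": [0,0,0]},{"linear": [0,0,-0.1],"dr": [0,0,0]},{"linear": [0,0,0],"dr": [0,0,0]}]}}

```text
t: 19.45
tool_pos: [0.5481, -0.0702, 0.197]
tcp_rot: [0.005, 0.086, 0.996, -0.001]
contact_force: [-0.8, 0.1, 0.5]
opening: 0.851
```

```bash
python3 -c "
from barm import *
p,R,s=pose();print(p)
shot('w18');I,D,T=barm('w18')
H=cv2.cvtColor(I,cv2.COLOR_RGB2HSV).astype(int)
br=(D>0)&(H[...,0]<12)&(H[...,1]>120)&(H[...,2]<140)&(abs(T[...,0]+9)<45)&(abs(T[...,1]+51)<45)&(abs(T[...,2]-32)<5)
q=T[br];print('face z',np.median(q[:,2]),cv2.minEnclosingCircle(q[:,:2].astype(np.float32)))
A=np.c_[q[:,:2],np.ones(len(q))];print(np.degrees(np.linalg.lstsq(A,q[:,2],rcond=None)[0][:2]))
bt=(abs(T[...,1]-58)<8)&(abs(T[...,2]-32)<6)&(T[...,0]>-56)&(T[...,0]<66);print('bar top',np.median(T[bt][:,2]))
"
```

```text
[ 0.54807801 -0.0702059   0.19695209]
face z 32.7035357155083 ((-8.858370780944824, -51.55782699584961), 36.14337921142578)
[0.23357758 0.08715574]
bar top 32.735312187615314
```

View pics/w18.png

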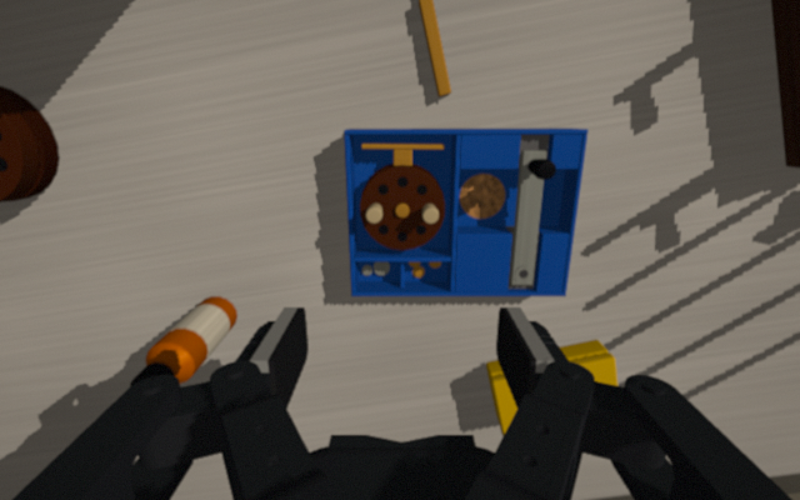

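Reel sits flat at tray (−8.9, −51.6), exactly reel_place. Next, the bottle.

```bash
python3 -c "
from barm import *
p,R,s=pose();print(p)
rows(p,R,np.array([.627,-.2754,.19]),down(170.2),n=5)
"
```

```text
[ 0.5464947  -0.06981987  0.19456547]
[{"linear": [-0.091, -0.151, 0.004], "dr": [0.0, 0.001, 0.0]}, {"linear": [-0.092, -0.151, 0.004], "dr": [0.0, 0.001, 0.0]}, {"linear": [-0.091, -0.151, 0.004], "dr": [0.0, 0.0, 0.0]}, {"linear": [-0.092, -0.151, 0.004], "dr": [-0.001, 0.001, 0.0]}, {"linear": [-0.091, -0.151, 0.005], "dr": [0.0, 0.0, 0.0]}]
n 5 d 0.2208 ang 0.3 end [ 0.6269 -0.2753  0.1899]
```

Emit:
{"name": "send_rows", "arguments": {"increments": [{"linear": [-0.091,-0.151,0.004],"dr": [0.0,0.001,0.0]},{"linear": [-0.092,-0.151,0.004],"dr": [0.0,0.001,0.0]},{"linear": [-0.091,-0.151,0.004],"dr": [0.0,0.0,0.0]},{"linear": [-0.092,-0.151,0.004],"dr": [0,0.001,0.0]},{"linear": [-0.091,-0.151,0.005],"dr": [0.0,0.0,0.0]},{"linear": [0,0,0],"dr": [0,0,0]},{"linear": [0,0,0],"dr": [0,0,0]},{"linear": [0,0,0],"dr": [0,0,0]}], "fingers": 55, "newtons": 40}}

```text
t: 20.5
tool_pos: [0.6253, -0.2736, 0.1876]
tcp_rot: [-0.002, 0.085, 0.996, -0.0]
contact_force: [0.3, 0.6, -0.3]
opening: 0.551
```

```bash
python3 -c "
from barm import *
p,R,s=pose();print(p,R.as_euler('xyz',degrees=True))
I,D,C,P=shot('w19')
z=P[...,2];m=(D>0)&(abs(P[...,0]-.627)<.03)&(abs(P[...,1]+.275)<.03)
for lo,hi in((.117,.126),(.104,.116),(.02,.085)):
  q=P[m&(z>lo)&(z<hi)]
  if len(q)>3: print(lo,len(q),cv2.minEnclosingCircle((q[:,:2]*1000).astype(np.float32)),np.median(q[:,2]))
T=R.inv().apply(P.reshape(-1,3)-p).reshape(P.shape)
q=T[m&(z>.117)&(z<.126)];print('tool',np.percentile(q,[1,99],0))
"
```

```text
[ 0.62531036 -0.27364745  0.18755581] [-179.96270199   -0.22824162  170.24426736]
0.117 686 ((627.339111328125, -275.89776611328125), 11.906657218933105) 0.120624622622859
0.104 99 ((626.7939453125, -275.81512451171875), 11.817943572998047) 0.11044291476494009
0.02 458 ((623.5318603515625, -275.46490478515625), 19.49608612060547) 0.059674081196259096
tool [[-0.0133266  -0.01308007  0.06554299]
 [ 0.00857452  0.00884396  0.06979542]]
```

View pics/w19.png

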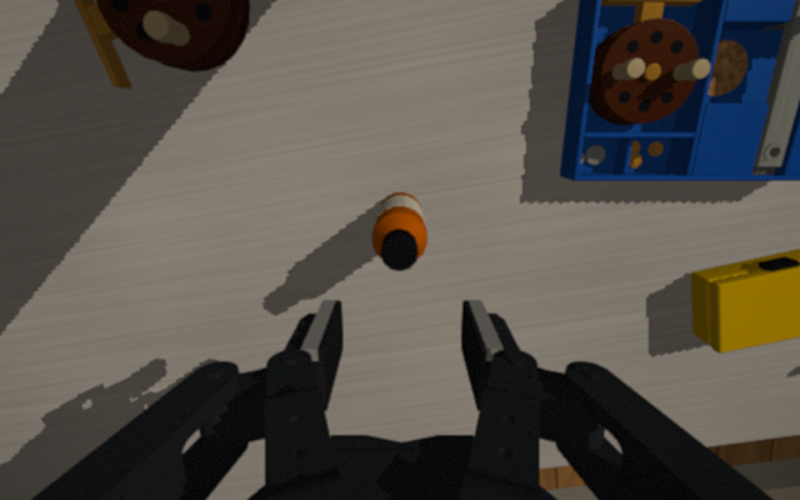

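Cap at (400,248), centre (0.6272, −0.2759), top 120 mm; it is offset (−2.4, −2.1) mm in the tool frame. Descend so the tips stay just above the shoulder.

Emit:
{"name": "send_rows", "arguments": {"increments": [{"linear": [-0.01,-0.008,0.1],"dr": [0,0.002,0]},{"linear": [0,0,0.15],"dr": [0,0,0]},{"linear": [0,0,0.1],"dr": [0,0,0]},{"linear": [0,0,0.05],"dr": [0,0,0]},{"linear": [0,0,0.03],"dr": [0,0,0]},{"linear": [0,0,0],"dr": [0,0,0]},{"linear": [0,0,0],"dr": [0,0,0]}]}}

```text
t: 21.42
tool_pos: [0.6286, -0.2781, 0.0821]
tcp_rot: [-0.002, 0.086, 0.996, -0.001]
contact_force: [0.5, -0.3, 0.8]
opening: 0.552
```

```bash
python3 -c "
from barm import *
p,R,s=pose();print(p,R.as_euler('xyz',degrees=True),s['contact_force'])
I,D,C,P=shot('w20')
I,D,C,P=shot('s20','side');save('s20z',I[80:200,260:440],4)
"
```

```text
[ 0.62862742 -0.27806028  0.082137  ] [-179.87003257   -0.18232795  170.18536432] [ 0.50236856 -0.326556    0.75971824]
```

View pics/w20.png

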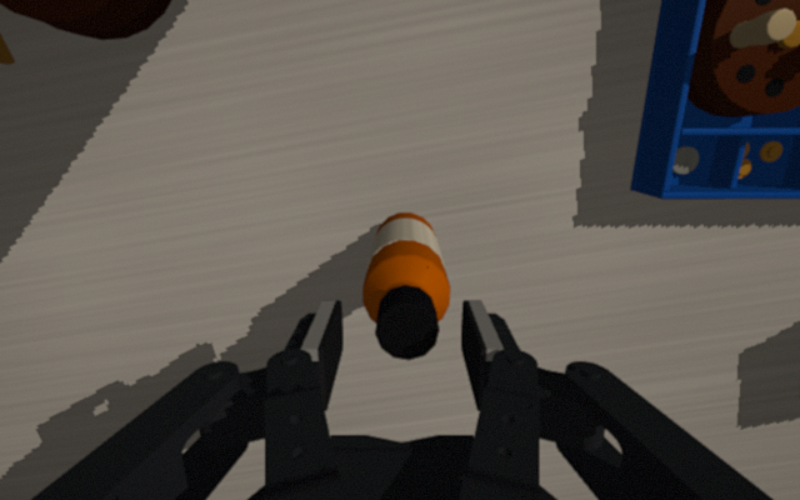

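View pics/s20z.png

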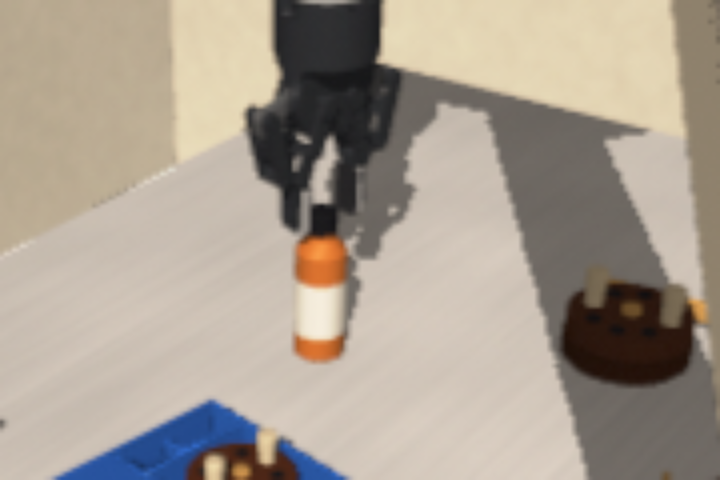

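Cap centred to about 2 mm between the pads. Correct that, lower 3 mm and close.

Emit:
{"name": "send_rows", "arguments": {"increments": [{"linear": [0.007,0.008,0.014],"dr": [0,0.001,0]},{"linear": [0,0,0],"dr": [0,0,0]},{"linear": [0,0,0],"dr": [0,0,0]}]}}

```text
t: 21.9
tool_pos: [0.6262, -0.2753, 0.0772]
tcp_rot: [-0.004, 0.086, 0.996, -0.0]
contact_force: [0.2, 0.7, -0.8]
opening: 0.55
```

Emit:
{"name": "send_rows", "arguments": {"increments": [{"linear": [0,0,0],"dr": [0,0,0]},{"linear": [0,0,0],"dr": [0,0,0]},{"linear": [0,0,0],"dr": [0,0,0]},{"linear": [0,0,0],"dr": [0,0,0]},{"linear": [0,0,0],"dr": [0,0,0]}], "fingers": 10, "newtons": 40}}

```text
t: 22.52
tool_pos: [0.6265, -0.2755, 0.0775]
tcp_rot: [-0.003, 0.086, 0.996, -0.001]
contact_force: [0.7, -0.8, 0.3]
opening: 0.265
```

```bash
python3 -c "
from barm import *
p,R,s=pose();print(p,R.as_euler('xyz',degrees=True),s['contact_force'],s['opening'])
I,D,C,P=shot('w21')
I,D,C,P=shot('s21','side');save('s21z',I[80:200,260:440],4)
"
```

```text
[ 0.62653459 -0.27549748  0.0775278 ] [-179.89943789   -0.36876669  170.17973891] [ 0.67562919 -0.83859458  0.28419804] 0.26475874560683377
```

View pics/s21z.png

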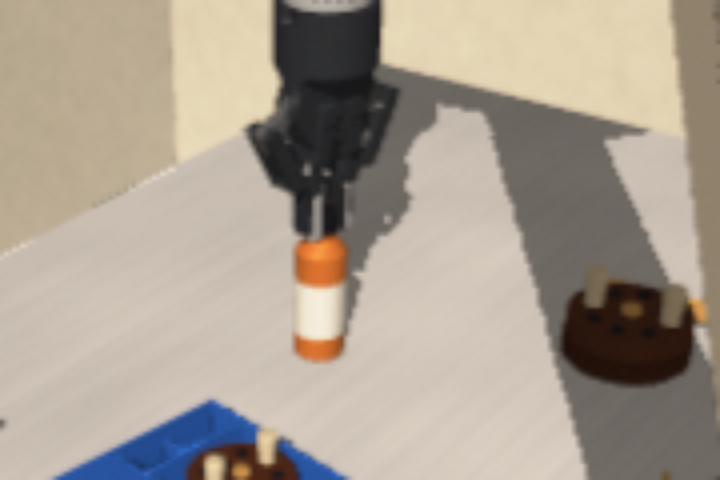

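Cap gripped (22.5 mm), bottle upright. Lift gently and carry it, keeping the tool orientation unchanged.

Emit:
{"name": "send_rows", "arguments": {"increments": [{"linear": [0,0,-0.02],"dr": [0,0,0]},{"linear": [0,0,-0.06],"dr": [0,0,0]},{"linear": [0,0,-0.1],"dr": [0,0,0]},{"linear": [0,0,-0.1],"dr": [0,0,0]},{"linear": [0,0,-0.08],"dr": [0,0,0]},{"linear": [0,0,-0.03],"dr": [0,0,0]},{"linear": [0,0,0],"dr": [0,0,0]}]}}

```text
t: 23.5
tool_pos: [0.6274, -0.2755, 0.1756]
tcp_rot: [-0.003, 0.086, 0.996, -0.001]
contact_force: [0.2, 0.2, -1.8]
opening: 0.261
```

```bash
python3 -c "
from barm import *
p,R,s=pose();print(p,R.as_euler('xyz',degrees=True),s['contact_force'],s['opening'])
t=tw(-.014,.022,.17);print(t);rows(p,R,t+[-.0007,.0003,0],R,n=10)
I,D,C,P=shot('s22','side');save('s22z',I[40:200,260:440],4)
"
```

```text
[ 0.62737724 -0.27546212  0.17561085] [-179.89112039   -0.32250174  170.18235898] [ 0.18800998  0.18326035 -1.75234509] 0.2614764863124139
[0.5517489  0.00326191 0.17      ]
[{"linear": [0.049, 0.105, 0.002], "dr": [0.0, 0.0, 0.0]}, {"linear": [0.049, 0.105, 0.002], "dr": [0.0, 0.0, 0.0]}, {"linear": [0.049, 0.105, 0.002], "dr": [0.0, 0.0, 0.0]}, {"linear": [0.049, 0.105, 0.002], "dr": [0.0, 0.0, 0.0]}, {"linear": [0.049, 0.105, 0.003], "dr": [0.0, 0.0, 0.0]}, {"linear": [0.049, 0.105, 0.002], "dr": [0.0, 0.0, 0.0]}, {"linear": [0.049, 0.104, 0.003], "dr": [0.0, 0.0, 0.0]}, {"linear": [0.049, 0.105, 0.002], "dr": [0.0, 0.0, 0.0]}, {"linear": [0.05, 0.104, 0.003], "dr": [0.0, 0.0, 0.0]}, {"linear": [0.049, 0.105, 0.002], "dr": [0.0, 0.0, 0.0]}]
n 10 d 0.2893 ang 0.0 end [0.5511 0.0036 0.1701]
```

View pics/s22z.png

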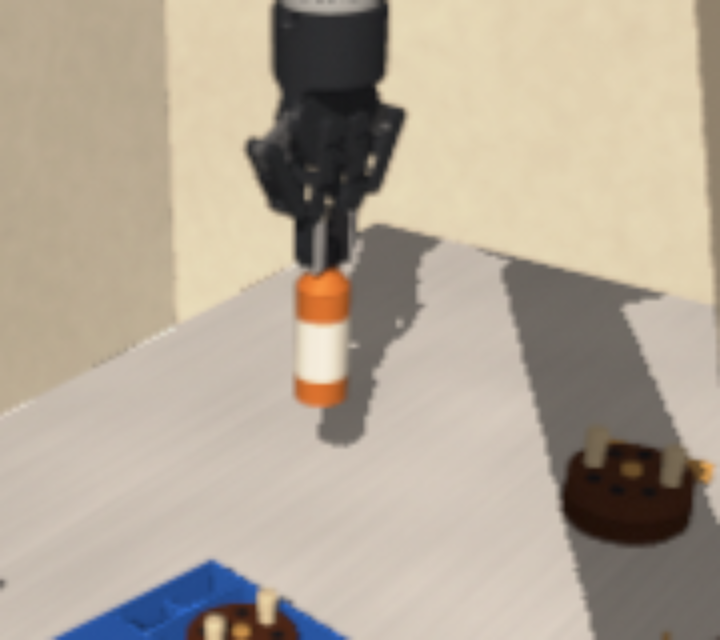

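Bottle lifted and upright. Carry it over with a smooth ramp.

Emit:
{"name": "send_rows", "arguments": {"increments": [{"linear": [0.022,0.047,0.002],"dr": [0,0,0]},{"linear": [0.04,0.085,0.002],"dr": [0,0,0]},{"linear": [0.055,0.118,0.002],"dr": [0,0,0]},{"linear": [0.063,0.134,0.003],"dr": [0,0,0]},{"linear": [0.065,0.139,0.003],"dr": [0,0,0]},{"linear": [0.065,0.139,0.003],"dr": [0,0,0]},{"linear": [0.063,0.134,0.003],"dr": [0,0,0]},{"linear": [0.055,0.118,0.002],"dr": [0,0,0]},{"linear": [0.04,0.085,0.002],"dr": [0,0,0]},{"linear": [0.022,0.047,0.002],"dr": [0,0,0]},{"linear": [0,0,0],"dr": [0,0,0]},{"linear": [0,0,0],"dr": [0,0,0]}]}}

```text
t: 25.05
tool_pos: [0.551, 0.0029, 0.1693]
tcp_rot: [-0.003, 0.086, 0.996, -0.001]
contact_force: [0.4, -0.2, -2.4]
opening: 0.269
```

```bash
python3 -c "
from barm import *
p,R,s=pose();print(p,R.as_euler('xyz',degrees=True),s['contact_force'],s['opening'])
t=tw(-.014,.022,.17)+[-.0007,.0003,0];print(R.inv().apply(t-p)/.25)
shot('w23')
I,D,C,P=shot('s23','side');save('s23z',I[80:260,220:400],4)
I,D,T=barm('w23')
H=cv2.cvtColor(I,cv2.COLOR_RGB2HSV).astype(int)
m=(D>0)&(abs(T[...,0]+14)<28)&(abs(T[...,1]-22)<28)
for lo,hi in((95,120),(120,150),(150,178)):
  q=T[m&(T[...,2]>lo)&(T[...,2]<hi)]
  if len(q)>5: print(lo,len(q),np.percentile(q,[1,50,99],0).round(1).tolist())
"
```

```text
[0.55101503 0.00286829 0.16927296] [-179.89318511   -0.3742591   170.16223069] [ 0.36816275 -0.21195445 -2.37797317] 0.26850539448381516
[ 0.00035956  0.00275139 -0.002911  ]
95 317 [[-33.6, 3.2, 95.1], [-31.4, 20.8, 107.4], [-20.3, 39.0, 119.9]]
120 596 [[-33.7, 2.8, 120.5], [-31.7, 20.9, 136.4], [-21.3, 39.3, 149.9]]
150 913 [[-33.7, 2.6, 150.4], [-31.2, 21.5, 164.5], [-18.6, 39.9, 177.7]]
```

View pics/w23.png

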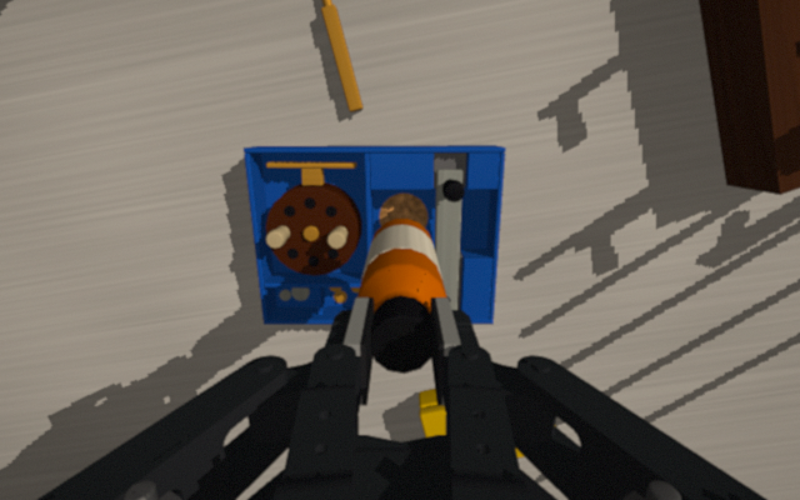

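View pics/s23z.png

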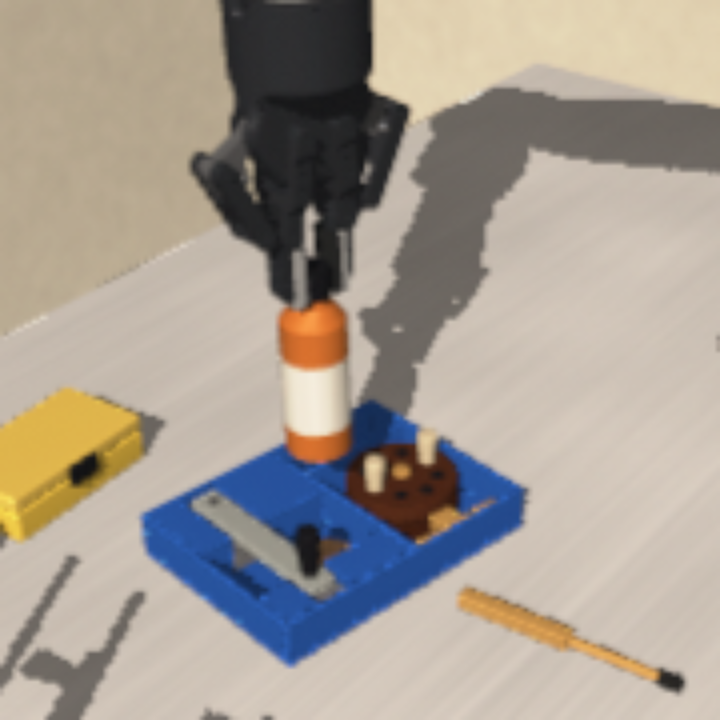

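Bottle upright over the cork (axis at tray (−13.7, 21)). Lower.

Emit:
{"name": "send_rows", "arguments": {"increments": [{"linear": [0,0.003,0.04],"dr": [0,0,0]},{"linear": [0,0,0.08],"dr": [0,0,0]},{"linear": [0,0,0.08],"dr": [0,0,0]},{"linear": [0,0,0.06],"dr": [0,0,0]},{"linear": [0,0,0.03],"dr": [0,0,0]},{"linear": [0,0,0.02],"dr": [0,0,0]},{"linear": [0,0,0.01],"dr": [0,0,0]},{"linear": [0,0,0],"dr": [0,0,0]},{"linear": [0,0,0],"dr": [0,0,0]}]}}

```text
t: 26.28
tool_pos: [0.5509, 0.004, 0.0898]
tcp_rot: [-0.003, 0.086, 0.996, -0.0]
contact_force: [0.6, 0.8, -1.1]
opening: 0.264
```

```bash
python3 -c "
from barm import *
p,R,s=pose();print(p,s['contact_force'])
t=tw(-.014,.022,.0815)+[-.0007,.0003,0];print(R.inv().apply(t-p)/.25)
shot('w24')
"
```

```text
[0.55090819 0.00396114 0.0897952 ] [ 0.56505286  0.76255975 -1.07457057]
[-0.00102001 -0.00142957  0.03317755]
```

View pics/w24.png

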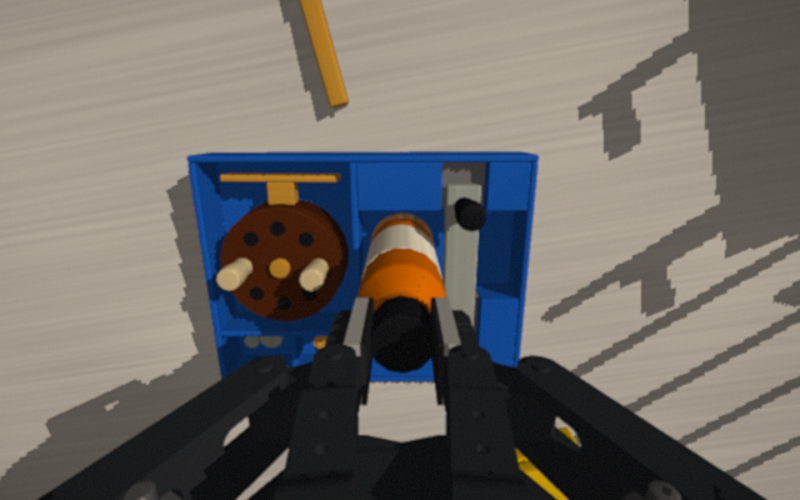

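The bottle is entering its place with clear gaps to the crank and the divider, about 8 mm left. Lower slowly.

Emit:
{"name": "send_rows", "arguments": {"increments": [{"linear": [0,-0.001,0.012],"dr": [0,0,0]},{"linear": [0,0,0.008],"dr": [0,0,0]},{"linear": [0,0,0.005],"dr": [0,0,0]},{"linear": [0,0,0.003],"dr": [0,0,0]},{"linear": [0,0,0],"dr": [0,0,0]},{"linear": [0,0,0],"dr": [0,0,0]}]}}

```text
t: 27.08
tool_pos: [0.5504, 0.0037, 0.0823]
tcp_rot: [-0.003, 0.086, 0.996, -0.0]
contact_force: [0.0, -0.6, -1.7]
opening: 0.262
```

Emit:
{"name": "send_rows", "arguments": {"increments": [{"linear": [0,0,0.003],"dr": [0,0,0]},{"linear": [0,0,0.002],"dr": [0,0,0]},{"linear": [0,0,0],"dr": [0,0,0]},{"linear": [0,0,0],"dr": [0,0,0]}]}}

```text
t: 27.58
tool_pos: [0.5507, 0.0037, 0.0815]
tcp_rot: [-0.003, 0.086, 0.996, -0.001]
contact_force: [-1.0, -1.0, 2.7]
opening: 0.261
```

Contact (−1.7 → +2.7 N) at the expected height. Release and rise straight up.

Emit:
{"name": "send_rows", "arguments": {"increments": [{"linear": [0,0,0],"dr": [0,0,0]},{"linear": [0,0,0],"dr": [0,0,0]},{"linear": [0,0,0],"dr": [0,0,0]},{"linear": [0,0,0],"dr": [0,0,0]}], "fingers": 55}}

```text
t: 28.08
tool_pos: [0.5502, 0.0037, 0.0809]
tcp_rot: [-0.004, 0.086, 0.996, -0.0]
contact_force: [-0.1, -0.3, -0.4]
opening: 0.55
```

Emit:
{"name": "send_rows", "arguments": {"increments": [{"linear": [0,0,-0.03],"dr": [0,0,0]},{"linear": [0,0,-0.1],"dr": [0,0,0]},{"linear": [0,0,-0.2],"dr": [0,0,0]},{"linear": [0,0,-0.2],"dr": [0,0,0]},{"linear": [0.1,0,-0.1],"dr": [0,0,0]},{"linear": [0.1,0,0],"dr": [0,0,0]},{"linear": [0,0,0],"dr": [0,0,0]},{"linear": [0,0,0],"dr": [0,0,0]}]}}

```text
t: 29.08
tool_pos: [0.5027, 0.0122, 0.239]
tcp_rot: [-0.003, 0.086, 0.996, -0.0]
contact_force: [0.5, -0.1, -0.5]
opening: 0.547
```

```bash
python3 -c "
from barm import *
p,R,s=pose();print(p,s['contact_force'])
shot('w25');I,D,C,P=shot('s25','side');save('s25z',I[120:300,120:400],2.8)
It,_,_,_=shot('t25','top')
I,D,T=barm('w25')
H=cv2.cvtColor(I,cv2.COLOR_RGB2HSV).astype(int)
m=(D>0)&(abs(T[...,0]+14)<30)&(abs(T[...,1]-22)<25)
for lo,hi in((121,128),(107,119),(40,80)):
  q=T[m&(T[...,2]>lo)&(T[...,2]<hi)]
  if len(q)>5: print('bottle',lo,len(q),np.round(cv2.minEnclosingCircle(q[:,:2].astype(np.float32))[0],1),np.percentile(q,[1,50,99],0).round(1).tolist())
br=(D>0)&(H[...,0]<12)&(H[...,1]>120)&(H[...,2]<140)&(abs(T[...,0]+9)<45)&(abs(T[...,1]+51)<45)&(abs(T[...,2]-32)<5)
q=T[br];print('reel',np.median(q[:,2]),cv2.minEnclosingCircle(q[:,:2].astype(np.float32)))
bt=(D>0)&(abs(T[...,1]-58)<12)&(abs(T[...,2]-32.7)<2)&(T[...,0]>-60)&(T[...,0]<69)&(H[...,1]<90);print('bar',np.median(T[bt][:,2]),np.percentile(T[bt],[1,99],0).round(1))
"
```

```text
[0.50271577 0.01220208 0.23896676] [ 0.50264447 -0.10203185 -0.54468265]
bottle 121 444 [-14.1  21.9] [[-25.0, 10.9, 121.6], [-14.4, 21.7, 124.7], [-2.8, 32.4, 125.9]]
bottle 107 87 [-15.5  22.1] [[-25.6, 10.6, 107.3], [-24.1, 22.6, 113.6], [-14.7, 33.6, 118.7]]
bottle 40 336 [-17.8  21.9] [[-33.8, 2.6, 40.3], [-31.2, 21.5, 62.4], [-18.3, 40.8, 79.5]]
reel 32.76012179121288 ((-7.758866786956787, -50.86278533935547), 36.51087951660156)
bar 32.69198802922081 [[-56.2  48.1  31.1]
 [ 61.7  67.6  34.5]]
```

View pics/w25.png

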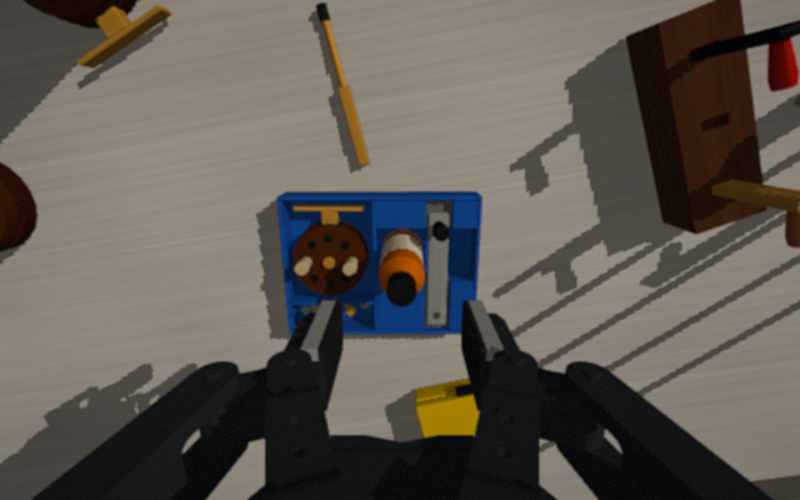

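View pics/s25z.png

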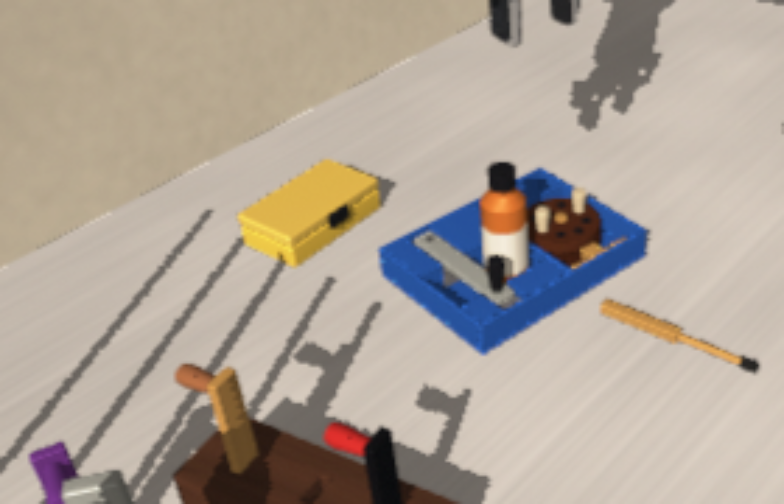

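View pics/t25.png

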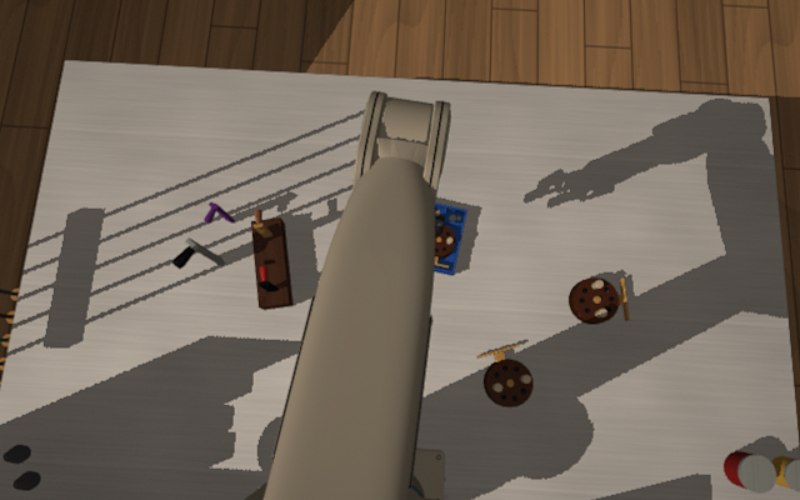

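All three parts sit in the tray. Bottle at (402,275), upright; crank flat at (437,265); reel at (330,257). The spares, lure box and pick have not moved, and the gripper is clear of everything.

```bash
python3 -c "
from cell import arm
print(arm.sense()['t']);print(arm.job_done())"
```

```text
29.225
the job is handed in; nothing more can be done
None
```

The blue kit tray is made up in the order asked and handed in at 29.2 s, with the gripper clear and touching nothing.

- **Crank:** I took it from the middle slot and rested its plain end in the groove. I turned it down in a 20 N grip as I lowered it. Before release the camera showed it 1 to 2 mm high at the knob end. It settled that far when the pads opened. It now reads flat along its length, with the top at 32.7 mm against 32 expected, knob up.
- **Reel:** this is the smallest one, gripped by its knobs and set down at about 5 N. It lies level, knobs up, with its axis at tray (−8.9, −51.6) mm, against about (−9, −51.5) worked out from the bay's edges. The final, more distant view gave (−7.8, −50.9).
- **Bottle:** I carried it by the cap without changing the tool's orientation and set it down at about 3 N. It stands upright with its axis at tray (−14.1, 21.9) mm, against (−14, 22).

**What disagreed:**
- Both the wrist and side cameras showed the fingertips about 25 to 30 mm behind the reported tool position, where the text says 14 mm ahead. I used the measured offset.
- The tips touching the trench floor confirmed it, pressing at most 16 N.
- The side camera differed from the other two by 3 to 5 mm, so I relied on the wrist and top views.

The spare cranks, lure box and pick look undisturbed in the final pictures. I did not measure their positions again.

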